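# Put away the staining kit: carriers into their dishes, each dish under its own lid

### The arm

A 6-joint arm with a two-finger parallel gripper is mounted at the origin on the work surface. World frame = base frame: x ahead of the robot, y to its left, z up, the work surface at z = 0. Lengths are in m, angles in rad, forces in N, time in s.
With the tool pointing down it reaches from about 0.4 to 0.825 m from the base axis. Payload 7 kg.
Tool frame: the origin (TCP) lies midway between the tips of the shut fingers; the grasp point (between the pads) lies 19 mm behind it; z points along the fingers, y is the line along which they close (so a half turn about z gives the same grasp; the last joint's range is limited). The gripper opens to 88 mm and grips with 3 to 60 N. Pads are 19 mm wide; open, the fingers measure 130 mm over their backs; the gripper's body (78 mm by 193 mm) begins 47 mm behind the grasp point.
Start: joints at [-0.871, 0.359, 0.012, 0, -1.224, -0.288], TCP at [0.27, -0.619, 0.227] pointing down, gripper open.
Joint ranges: [-3.07, 3.07], [-1.43, 2.12], [-1.02, 1.25], [-3.03, 1.67], [-3.05, -0], [-3.03, 3.03]. Speed limits (rad/s): [2.39, 2.39, 3.01, 3.14, 3.14, 3.14].

### API

Orientations are given as [roll, pitch, yaw] about the fixed x, y, z axes, in that order (R = Rz(yaw) Ry(pitch) Rx(roll)).
In Python, from station import get_state, grab_frame, calibration, job_done, boxes_of, regions_of, spot_point gives the robot as it stands. The module is installed in compiled form; this text tells all that it offers.
- The arm moves only by the tool arm_command, never from a script. Its argument "commands" is a list of rows, each an object of numbers: "tx", "ty", "tz": the shift along the tool's x, y, z each as a share of 25 cm, from -1 to 1; "twist": the turn about the tool's z as a share of 180 degrees, from -1 to 1. A call has exactly 8 rows; each row is the pose to reach, as a shift and turn from the pose commanded when the call began, along the tool's axes at that moment, turning the shorter way round; what a row does not reach only later rows make up. A row lasts 1/12 s, in which the tool goes at most 41.7 mm and 7.16 degrees, less where a joint would pass 70% of its speed; a pose out of reach is approached as far as the arm can. A call with a number of a shift or a turn outside -1 to 1 is refused whole. A call with a gripper value outside its range is refused whole. "claw" is the opening, from 0 (shut) to 1 (fully open), set as the call begins (left out, the last holds). The fingers move at their own pace and stop on an object; "grip_force" is the grip in N (left out, the last holds). Time passes only in rows, so rows that repeat a pose let the fingers close, or fill a call up. It gives the time, the measured TCP pose, the force, the opening and the grip force at its end, in the units of the state.
- get_state(): the state, without advancing time (a new reading comes with each control period).
- grab_frame(name): name is "scene" or "top"; returns the picture (384x512x3 uint8, red, green, blue); there is no depth.
- calibration(name): a dict with "camera_matrix" (3x3 intrinsics, pixels), "k1" (the pictures are not rectified: a ray, as slopes to the right and down, at radius r is drawn at 1 + k1 r^2 times it, then the intrinsics apply), "extrinsics" (4x4, takes a point from camera to world coordinates). Camera axes: x right, y down, z forward; pixel columns grow to the right and rows downward; lengths in m; the calibration is good to about 2 mm. A picture is of the moment at which its call begins. calibration takes no time and is no camera call.
- job_done(): hands the job in; it is judged then, once.
Trained networks look in the newest picture that a camera, given by its name, has taken for a name from the list of things; names that differ only in an ending like _2 or _b are one class to them, and where a whole thing is asked for, a point or a joint stands for the part that bears it (a point fixed in the world has none). Each returns a list of dicts, best first, with "score" (0 to 1); they miss things now and then, are a little off and sometimes report something else, mostly with a low value. They report only what shows in the picture. A call takes as long as a camera call. They do not tell look-alikes from the thing itself.
- boxes_of(query, camera): "rect" ([left, top, right, bottom] in pixels, round what is visible of it).
- regions_of(query, camera): "region" (384x512 bool, what is visible of it) and "rect" ([left, top, right, bottom] in pixels, round what is visible of it).
- spot_point(query, camera): "uv" ([column, row] in pixels: a listed point, or the origin of a listed thing).
The state is a dict: "t": time; "q": joint angles; "qd": joint speeds; "joint_efforts": joint torques, N m; "eef_pos": TCP position; "ee_rot": TCP orientation; "force": force on the tool from outside, world axes, zero at the start; "moment": the same for the moment, N m; "width": finger opening in m; "gripper_force": force on a finger pad.
Only numpy, scipy, OpenCV 4.12 (cv2) and the standard library are available. Lean on these libraries where they do the work, as an engineer would, in place of code of your own. Each camera call takes 0.05 s, during which the arm holds its last target. There are 200 camera calls.

### The job

Put the clean staining kit away beside the microscope: lower the slide rack into the rectangular dish and the wire basket into the large round pot (lower them in, do not drop them), and close all three vessels, each with its own lid seated flush. Do not knock over the reagent bottles that stand among them.

Things in the scene. Friction and masses are not known exactly. Their poses are not given: they have to be found in the camera images.
- rect_dish: Rectangular white plastic staining dish, open at the top, does not move; sizes in mm: outside 112 (its x) x 86 (its y) x 82 high, walls 4, inside 104 x 78, inner floor 6 above the bench. Origin: centre of its underside. Takes the slide rack and then the rectangular lid. Its long side is its x axis.
- large_pot: Large round white plastic pot, empty and open at the top, does not move: outside diameter 112, height 82, inside diameter 104, inner floor 6 above the bench. Origin: centre of its underside. Takes the wire basket and then the large round lid.
- small_pot: Small round white plastic pot, open at the top, does not move: outside diameter 86, height 64, inside diameter 78; a small ceramic coverslip rack already stands in it, well below the rim. Origin: centre of its underside. Takes only the small round lid.
- rack_handle (a point): Slide rack, loose, 0.16 kg: steel frame 84 (its x) x 56 (y), seven glass slides on edge (tops at 29), wire bail over it, 65 high in all. Point: middle of the bail's black round sleeve (diameter 10, 64 long along x, free below), 60 above the rack's underside; pinch it along the rack's y. In the rectangular dish, long side to long side, the point is 66 above the bench; 10 mm play all round.
- basket_handle (a point): Round wire basket, loose, 0.14 kg: steel, diameter 82, 30 high, grey tissue cassettes in it, thin central stem with a black upright knob (diameter 16, from 44 to 66 above its underside). Point: middle of the knob, 55 above the basket's underside, on its axis. Standing in the large pot the point is 61 above the bench; 11 mm play all round.
- rect_lid_bar (a point): Rectangular white lid, loose, 0.1 kg: flange 118 (its x) x 92 (y), top at 12, over a plug 92 x 66, 8 deep, now on the bench. Bridge handle: bar 50 long along x, 12 wide, from 28 to 42 high. Point: in the bar, central, 34 above the plug's underside. Seated on the rectangular dish (flange on rim, plug inside, long side to long side) the point is 108 above the bench; 6 mm play all round.
- large_lid_knob (a point): Large round white lid, loose, 0.1 kg: flange diameter 118, top at 12, over a plug of diameter 92, 8 deep, that now stands on the bench; upright knob of diameter 20, from 12 to 42 high. Point: in the knob on the axis, 32 above the plug's underside. Seated on the large pot (flange on rim, plug inside) the point is 106 above the bench; 6 mm play all round.
- small_lid_knob (a point): Small round white plastic lid, loose, 0.07 kg: as the large one but flange diameter 92, plug diameter 66; knob of diameter 20 from 12 to 42 above the plug's underside, the point 32 above it on the axis. Seated on the small pot the point is 88 above the bench; 6 mm play all round.
- bottle_a_centre (a point): Reagent bottle standing among the things, amber glass with a blue cap, loose, 0.22 kg, diameter 56, 98 high; the point is its centre, half-way up. It must not be knocked over.
- bottle_b_centre (a point): A second reagent bottle exactly like the first; the point is its centre, half-way up.
Mind the look-alikes: they are no part of the job. What is shaped like the part that bears small_lid_knob but brown is not meant. Leave any turquoise look-alike of the part that bears rack_handle alone.

How it is judged:
At the end, for the whole second after the job is handed in: Rack stands on the floor of the rectangular dish (16 mm off centre at most), basket on the floor of the large pot (14 mm), both to 4 mm in height. Each lid is seated level on its own vessel: 10 mm off centre, 3 mm in height, 0.05 rad of tilt, rectangle square to 0.2 rad. All released, at rest (horizontal distance between rack_handle and rect_dish below 0.016 m and z of rack_handle in the frame of rect_dish between 0.062 and 0.07 m and angle between each of rack_handle, basket_handle's own z axis and vertical below 0.08 rad and horizontal distance between basket_handle and large_pot below 0.014 m and z of basket_handle in the frame of large_pot between 0.057 and 0.065 m and horizontal distance between rect_lid_bar and rect_dish below 0.01 m and z of rect_lid_bar in the frame of rect_dish between 0.105 and 0.111 m and angle between each of rect_lid_bar, large_lid_knob, small_lid_knob's own z axis and vertical below 0.05 rad and angle between the x axis of rect_lid_bar and the x axis of rect_dish, either way round below 0.2 rad and horizontal distance between large_lid_knob and large_pot below 0.01 m and z of large_lid_knob in the frame of large_pot between 0.103 and 0.109 m and horizontal distance between small_lid_knob and small_pot below 0.01 m and z of small_lid_knob in the frame of small_pot between 0.085 and 0.091 m and linear speed of each of slide_rack, basket, rect_lid, large_lid, small_lid below 0.02 m/s); the robot touches nothing.
It fails at once if a reagent bottle is tipped or knocked over (angle between any of bottle_a_centre, bottle_b_centre's own z axis and vertical above 0.35 rad).
It fails at once if the slide rack is dropped: it falls free of the fingers at more than 0.8 m/s (a fall of over 30 mm) (linear speed of slide_rack above 0.8 m/s and contact force between the fingers and slide_rack below 0.05 N).
It fails at once if the basket is dropped: it falls free of the fingers at more than 0.8 m/s (a fall of over 30 mm) (linear speed of basket above 0.8 m/s and contact force between the fingers and basket below 0.05 N).
It also fails if it takes over 131 s, if anything falls off the work surface, if the arm or the gripper's body presses on something with over 40 N, if the wrist force passes 120 N, or if a joint passes its speed limit or range.

## Working session

There is one attempt and no reset: what is moved stays moved. The work goes in short steps, Python scripts to look and compute and a tool call to move; the robot and the scene stay as the last step left them, time stands still between calls to the robot, and variables do not carry over. Pictures are saved under pics/ and viewed, at most 14 in all, crops included, and the job is handed in when it is done.

Besides the shell and the picture viewer there is one more tool, called after "Emit:" by a JSON object that holds its "op" and its "data". arm_command: Moves the arm, as the interface text tells. Shift numbers are shares of 25 cm and turn numbers shares of 180 degrees, none past 1 either way. Its arguments: {"type":"object","properties":{"commands":{"type":"array"},"claw":{"type":"number"},"grip_force":{"type":"number"}},"required":["commands"]}

```bash
mkdir -p pics
cat > h.py <<'E'
import numpy as np,cv2
from station import *
def ray(cam,uv):
    c=calibration(cam);K=np.array(c["camera_matrix"]);E=np.array(c["extrinsics"])
    p=cv2.undistortPoints(np.array([[uv]],float),K,np.array([c["k1"],0,0,0.]))[0,0]
    return E[:3,3],E[:3,:3]@np.array([p[0],p[1],1])
def atz(cam,uv,z):
    o,d=ray(cam,uv);return o+d*(z-o[2])/d[2]
def proj(cam,P):
    c=calibration(cam);K=np.array(c["camera_matrix"]);E=np.linalg.inv(np.array(c["extrinsics"]))
    r,_=cv2.Rodrigues(E[:3,:3]);return cv2.projectPoints(np.array([P],float),r,E[:3,3],K,np.array([c["k1"],0,0,0.]))[0][0,0]
def save(cam,name):
    im=grab_frame(cam);cv2.imwrite("pics/"+name,im[:,:,::-1]);return im
E
python3 - <<'E'
from h import *
np.set_printoptions(precision=3,suppress=True)
a=save("scene","s0.png");b=save("top","t0.png")
for c in("scene","top"):print(c,np.array(calibration(c)["extrinsics"]),calibration(c)["camera_matrix"],calibration(c)["k1"])
Z=dict(rect_dish=0,large_pot=0,small_pot=0,rack_handle=.06,basket_handle=.055,rect_lid_bar=.034,large_lid_knob=.032,small_lid_knob=.032,bottle_a_centre=.049)
for q,z in Z.items():
  for c in("top","scene"):
    for r in spot_point(q,c)[:4]:
      print(q,c,round(r["score"],2),np.round(r["uv"]),atz(c,r["uv"],z)[:2])
print(get_state())
E
```

```text
scene [[-0.819  0.498 -0.286  0.838]
 [ 0.574  0.703 -0.42   0.468]
 [-0.007 -0.508 -0.861  1.041]
 [ 0.     0.     0.     1.   ]] [[423.384   0.    247.352]
 [  0.    423.384 187.452]
 [  0.      0.      1.   ]] -0.15488839453503422
top [[ 0.014 -0.997  0.073  0.387]
 [-1.    -0.015 -0.017  0.009]
 [ 0.018 -0.073 -0.997  1.561]
 [ 0.     0.     0.     1.   ]] [[478.047   0.    247.366]
 [  0.    478.047 201.383]
 [  0.      0.      1.   ]] -0.18778451441506902
rect_dish top 0.9 [143. 159.] [0.638 0.33 ]
rect_dish scene 0.85 [284. 320.] [0.636 0.322]
rect_dish scene 0.37 [189. 104.] [ 0.465 -0.406]
large_pot top 0.74 [360. 219.] [ 0.45  -0.394]
large_pot scene 0.72 [191. 105.] [ 0.464 -0.399]
large_pot scene 0.48 [210. 229.] [0.65 0.01]
small_pot top 0.79 [319. 214.] [ 0.462 -0.256]
small_pot scene 0.6 [215. 132.] [ 0.459 -0.259]
rack_handle top 0.91 [215. 200.] [0.501 0.085]
rack_handle top 0.7 [213. 237.] [0.383 0.088]
rack_handle scene 0.75 [309. 184.] [0.368 0.077]
rack_handle scene 0.68 [273. 208.] [0.492 0.079]
basket_handle top 0.57 [166. 209.] [0.47  0.239]
basket_handle scen
[... 286 characters left out ...]
all_lid_knob top 0.6 [258. 245.] [ 0.362 -0.054]
small_lid_knob scene 0.75 [281. 158.] [ 0.367 -0.046]
small_lid_knob scene 0.58 [236. 172.] [ 0.501 -0.084]
bottle_a_centre top 0.51 [292. 154.] [ 0.652 -0.16 ]
bottle_a_centre scene 0.69 [174. 179.] [ 0.658 -0.155]
{'t': 1.0, 'q': array([-0.871,  0.359,  0.012, -0.   , -1.224, -0.288]), 'qd': array([ 0.001,  0.001, -0.002,  0.   ,  0.002, -0.001]), 'joint_efforts': array([ -0.   , -58.239,  29.331,   7.003,   0.013,  -0.   ]), 'eef_pos': array([ 0.27 , -0.619,  0.227]), 'ee_rot': array([ 3.142,  0.   , -2.73 ]), 'force': array([ 0.3  ,  0.065, -0.014]), 'moment': array([0.031, 0.004, 0.017]), 'gripper_force': 0.0, 'width': 0.0874883191089275}
```

Run:
```python
import cv2
a=cv2.imread("pics/s0.png")[60:384,110:400];b=cv2.imread("pics/t0.png")[110:290,90:420]
cv2.imwrite("pics/s1.png",cv2.resize(a,(537,600),interpolation=3));cv2.imwrite("pics/t1.png",cv2.resize(b,(800,436),interpolation=3))
```

```text
(no output)
```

View pics/s1.png

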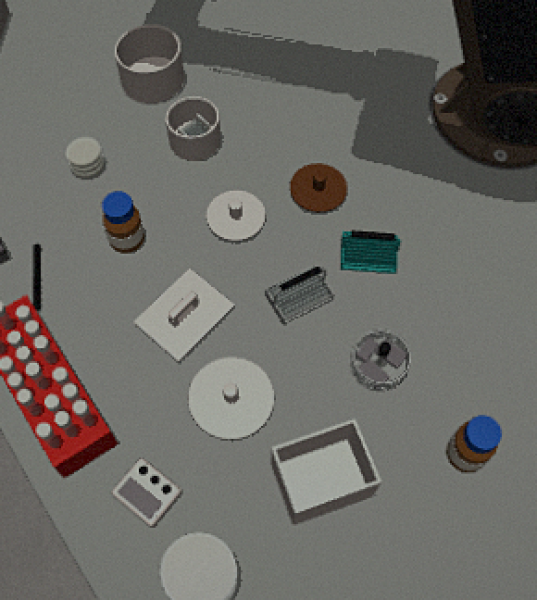

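View pics/t1.png

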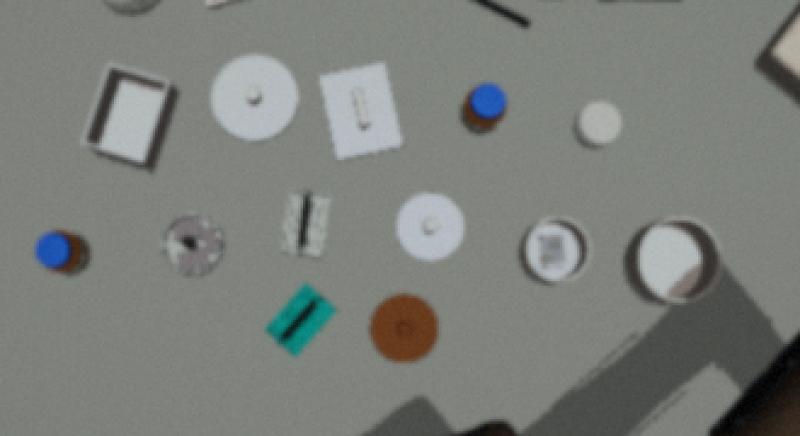

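The steel rack at scene (273,208) is the real one and the turquoise one at (309,184) is the decoy. The white small lid at (236,172) is the target and the brown one at (281,158) is the decoy. The crops confirm both by colour. Next I'll refine the poses with silhouette fits in both cameras.

```bash
cat > fit.py <<'E'
from h import *
from scipy.optimize import minimize
def cyl(r,z0,z1):
    a=np.linspace(0,2*np.pi,48,endpoint=False);return np.array([[r*np.cos(t),r*np.sin(t),z] for z in(z0,z1) for t in a])
def box(x,y,z0,z1):return np.array([[i*x/2,j*y/2,z] for z in(z0,z1) for i in(-1,1) for j in(-1,1)])
M=dict(rect_dish=[box(.112,.086,0,.082)],large_pot=[cyl(.056,0,.082)],small_pot=[cyl(.043,0,.064)],
 rack_handle=[box(.084,.056,0,.029),box(.064,.01,.055,.065)],basket_handle=[cyl(.041,0,.03),cyl(.008,.044,.066)],
 rect_lid_bar=[box(.118,.092,.008,.012),box(.05,.012,.028,.042)],large_lid_knob=[cyl(.059,.008,.012),cyl(.01,.012,.042)],
 small_lid_knob=[cyl(.046,.008,.012),cyl(.01,.012,.042)],bottle_a_centre=[cyl(.028,0,.07),cyl(.018,.07,.098)])
S=4
def proj_many(c,P):
    k=calibration(c);E=np.linalg.inv(np.array(k["extrinsics"]));r,_=cv2.Rodrigues(E[:3,:3])
    return cv2.projectPoints(P,r,E[:3,3],np.array(k["camera_matrix"]),np.array([k["k1"],0,0,0.]))[0][:,0]
def mask(q,c,p,dz=0):
    m=np.zeros((384*S,512*S),np.uint8);C,s=np.cos(p[2]),np.sin(p[2])
    for A in M[q]:
        W=np.c_[A[:,0]*C-A[:,1]*s+p[0],A[:,0]*s+A[:,1]*C+p[1],A[:,2]+dz]
        h=cv2.convexHull(((proj_many(c,W)+.5)*S*16).astype(np.int32));cv2.fillConvexPoly(m,h,1,shift=4)
    return m>0
def fit(q,p0,yaws=(0,),cams=("top","scene"),dz=0):
    R={}
    for c in cams:
        best=None
        for r in regions_of(q,c):
            g=mask(q,c,p0,dz);m=np.kron(r["region"],np.ones((S,S)))>0;i=(g&m).sum()/(g|m).sum()
            if best is None or i>best[0]:best=(i,m)
        if best and best[0]>.3:R[c]=best[1]
    out=[]
    for use in [list(R)]+([[c] for c in R] if len(R)>1 else []):
        def f(v):
            l=0
            for c in use:
                g=mask(q,c,[v[0]/100,v[1]/100,v[2]/10],dz);l-=(g&R[c]).sum()/(g|R[c]).sum()
            return l/len(use)
        out.append((use,min((minimize(f,[p0[0]*100,p0[1]*100,y*10],method="Nelder-Mead",options=dict(maxfev=90,initial_simplex=np.array([p0[0]*100,p0[1]*100,y*10])+np.array([[0,0,0],[1.,0,0],[0,1.,0],[0,0,3]]))) for y in yaws),key=lambda r:r.fun)))
    for use,r in out:print(q,use,np.round(r.x/[100,100,10],4),"IoU",round(-r.fun,3),flush=True)
E
python3 - <<'E'
from fit import *
ya=(-.8,0,.8,1.5)
for q,p,y in[("rect_dish",(.637,.326,0),ya),("large_pot",(.457,-.397,0),(0,)),("small_pot",(.46,-.257,0),(0,)),("rack_handle",(.497,.082,0),ya),
 ("basket_handle",(.467,.236,0),(0,)),("rect_lid_bar",(.655,.012,0),ya),("large_lid_knob",(.673,.157,0),(0,)),("small_lid_knob",(.496,-.08,0),(0,)),("bottle_a_centre",(.655,-.157,0),(0,)),("bottle_a_centre",(.45,.37,0),(0,))]:fit(q,p,y)
E
```

```text
rect_dish ['top', 'scene'] [ 0.6345  0.318  -0.2655] IoU 0.957
rect_dish ['top'] [ 0.6344  0.3175 -0.2778] IoU 0.948
rect_dish ['scene'] [ 0.6346  0.3182 -0.2615] IoU 0.965
large_pot ['top', 'scene'] [ 0.4554 -0.4046  0.1041] IoU 0.907
large_pot ['top'] [ 0.454  -0.4038  0.4061] IoU 0.916
large_pot ['scene'] [ 0.4565 -0.4071  0.1833] IoU 0.901
small_pot ['top', 'scene'] [ 0.4662 -0.2491 -0.2124] IoU 0.903
small_pot ['top'] [ 0.4657 -0.2456 -0.2026] IoU 0.882
small_pot ['scene'] [ 0.4666 -0.2508  0.0696] IoU 0.935
rack_handle ['scene'] [ 0.5     0.0844 -0.0917] IoU 0.87
basket_handle ['top', 'scene'] [0.4674 0.2353 0.0684] IoU 0.894
basket_handle ['top'] [0.4669 0.237  0.2861] IoU 0.923
basket_handle ['scene'] [0.4706 0.2344 0.1396] IoU 0.884
rect_lid_bar ['top'] [0.653  0.0145 0.225 ] IoU 0.95
large_lid_knob ['top', 'scene'] [0.6695 0.1572 0.1126] IoU 0.965
large_lid_knob ['top'] [0.669  0.1583 0.3611] IoU 0.965
large_lid_knob ['scene'] [0.6698 0.1566 0.0582] IoU 0.97
small_lid_knob ['top', 'scene'] [ 0.4962 -0.0826  0.2281] IoU 0.907
small_lid_knob ['top'] [ 0.4962 -0.0825  0.1843] 
[... 977 characters left out ...]
options=dict(maxfev=90,initial_simplex=np.array([p0[0]*100,p0[1]*100,y*10])+np.array([[0,0,0],[1.,0,0],[0,1.,0],[0,0,3]]))) for y in yaws),key=lambda r:r.fun)))
                         ~~~~~~~~^^^^^^^^^^^^^^^^^^^^^^^^^^^^^^^^^^^^^^^^^^^^^^^^^^^^^^^^^^^^^^^^^^^^^^^^^^^^^^^^^^^^^^^^^^^^^^^^^^^^^^^^^^^^^^^^^^^^^^^^^^^^^^^^^^^^^^^^^^^^^^^^^^^^^^^^^^^^^^^^^^^^^^^^^^^^^^
    res = _minimize_neldermead(fun, x0, args, callback, bounds=bounds,
                               **options)
    fsim[k] = func(sim[k])
              ~~~~^^^^^^^^
    fx = function(np.copy(x), *(wrapper_args + args))
  File "fit.py", line 34, in f
    return l/len(use)
           ~^~~~~~~~~
ZeroDivisionError: division by zero
```

Run:
```python
from fit import *
T=[("large_pot",(.4555,-.405,0),.056,.052,.082),("small_pot",(.466,-.249,0),.043,.039,.064)]
a=np.linspace(0,2*np.pi,60);tiles=[]
for q,p,ro,ri,h in T:
  for c,f in(("top","t0"),("scene","s0")):
    u=proj(c,[p[0],p[1],h/2]).astype(int);x0,y0=u-25;k=8
    im=cv2.resize(cv2.imread(f"pics/{f}.png")[y0:y0+50,x0:x0+50],None,fx=k,fy=k,interpolation=cv2.INTER_CUBIC)
    im=cv2.convertScaleAbs(im,alpha=1.4)
    for r,z,col in((ro,h,(0,0,255)),(ri,h,(0,255,0)),(ri,.006,(255,128,0))):
      P=proj_many(c,np.c_[p[0]+r*np.cos(a),p[1]+r*np.sin(a),0*a+z]);cv2.polylines(im,[((P-[x0,y0]+.5)*k).astype(np.int32)],True,col,1)
    tiles.append(cv2.resize(im,(300,300)))
cv2.imwrite("pics/pots.png",np.vstack([np.hstack(tiles[:2]),np.hstack(tiles[2:])]))
```

```text
(no output)
```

View pics/pots.png

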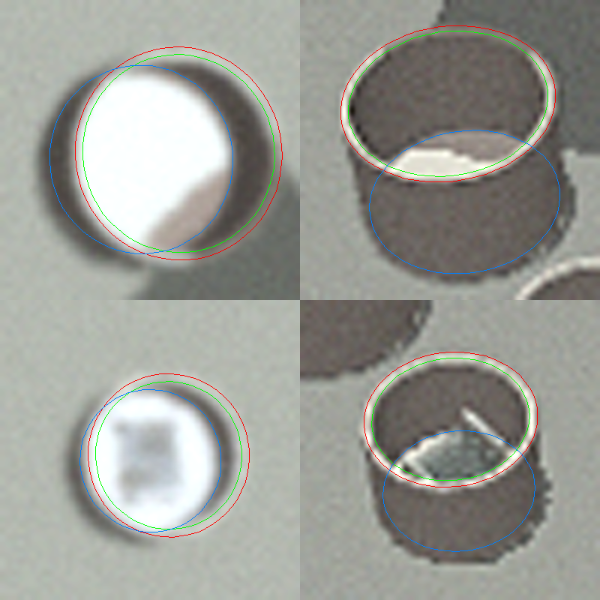

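Both rims fit within about 1 px; top and scene differ by 2–3 mm in y, so I'll use averages. Now I'll plan the approach to the steel rack.

```bash
cat > plan.py <<'E'
from station import get_state
import numpy as np
def plan(W):  # waypoints x,y,grasp z,yaw (from measured pose)
    s=get_state();p=np.array(s["eef_pos"])+[0,0,.019];y=s["ee_rot"][2]
    print("now",round(s["t"],2),p.round(4),round(y,3),"w",round(s["width"],4),"rp",np.round(s["ee_rot"][:2],3),"q6",round(s["q"][5],2),"F",np.round(s["force"],1),s["gripper_force"])
    for w in W:
        d=np.array(w[:3])-p;dy=(w[3]-y+np.pi)%(2*np.pi)-np.pi
        tx=d[0]*np.cos(y)+d[1]*np.sin(y);ty=d[0]*np.sin(y)-d[1]*np.cos(y)
        print(w,"-> tx %.3f ty %.3f tz %.3f twist %.3f | dist %.3f"%(tx/.25,ty/.25,-d[2]/.25,-dy/np.pi,np.linalg.norm(d)))
        p=np.array(w[:3]);y=w[3]
E
python3 - <<'E'
from plan import *
plan([(.36,-.35,.246,-2.73),(.43,-.13,.22,-3.23),(.5,.0845,.18,-3.23),(.5,.0845,.06,-3.23)])
E
```

```text
now 2.0 [ 0.2701 -0.6186  0.2455] -2.73 w 0.0876 rp [ 3.142 -0.   ] q6 -0.29 F [0.4 0.6 0.5] 0.0
(0.36, -0.35, 0.246, -2.73) -> tx -0.759 ty 0.841 tz -0.002 twist 0.000 | dist 0.283
(0.43, -0.13, 0.22, -3.23) -> tx -0.609 ty 0.694 tz 0.104 twist 0.159 | dist 0.232
(0.5, 0.0845, 0.18, -3.23) -> tx -0.203 ty 0.879 tz 0.160 twist -0.000 | dist 0.229
(0.5, 0.0845, 0.06, -3.23) -> tx 0.000 ty 0.000 tz 0.480 twist -0.000 | dist 0.120
```

Emit:
{"op": "arm_command", "data": {"commands": [{"tx": -0.76, "ty": 0.84, "tz": 0}, {"tx": -0.76, "ty": 0.84, "tz": 0}, {"tx": -0.76, "ty": 0.84, "tz": 0}, {"tx": -0.76, "ty": 0.84, "tz": 0}, {"tx": -0.76, "ty": 0.84, "tz": 0}, {"tx": -0.76, "ty": 0.84, "tz": 0}, {"tx": -0.76, "ty": 0.84, "tz": 0}, {"tx": -0.76, "ty": 0.84, "tz": 0}], "claw": 0.5}}

```text
invalid input
```

Emit:
{"op": "arm_command", "data": {"commands": [{"tx": -0.61, "ty": 0.69, "tz": 0.1, "twist": 0.16}, {"tx": -0.61, "ty": 0.69, "tz": 0.1, "twist": 0.16}, {"tx": -0.61, "ty": 0.69, "tz": 0.1, "twist": 0.16}, {"tx": -0.61, "ty": 0.69, "tz": 0.1, "twist": 0.16}, {"tx": -0.61, "ty": 0.69, "tz": 0.1, "twist": 0.16}, {"tx": -0.61, "ty": 0.69, "tz": 0.1, "twist": 0.16}, {"tx": -0.61, "ty": 0.69, "tz": 0.1, "twist": 0.16}, {"tx": -0.61, "ty": 0.69, "tz": 0.1, "twist": 0.16}]}}

```text
t: 2.67
eef_pos: [0.3415, -0.3983, 0.2022]
ee_rot: [-3.141, 0.001, 3.054]
force: [-0.0, -0.4, -0.4]
width: 0.0876
gripper_force: 0.0
```

Emit:
{"op": "arm_command", "data": {"commands": [{"tx": -0.2, "ty": 0.88, "tz": 0.16}, {"tx": -0.2, "ty": 0.88, "tz": 0.16}, {"tx": -0.2, "ty": 0.88, "tz": 0.16}, {"tx": -0.2, "ty": 0.88, "tz": 0.16}, {"tx": -0.2, "ty": 0.88, "tz": 0.16}, {"tx": -0.2, "ty": 0.88, "tz": 0.16}, {"tx": -0.2, "ty": 0.88, "tz": 0.16}, {"tx": -0.2, "ty": 0.88, "tz": 0.16}]}}

```text
invalid input
```

Run:
```python
from plan import *
plan([(.5,.0845,.06,-3.23)])
```

```text
now 2.67 [ 0.3415 -0.3983  0.2212] 3.054 w 0.0876 rp [-3.141e+00  1.000e-03] q6 -1.17 F [-0.  -0.4 -0.4] 0.0
(0.5, 0.0845, 0.06, -3.23) -> tx -0.462 ty 1.979 tz 0.645 twist 0.000 | dist 0.533
```

Emit:
{"op": "arm_command", "data": {"commands": [{"tx": -0.22, "ty": 0.95, "tz": 0, "twist": 0}, {"tx": -0.22, "ty": 0.95, "tz": 0, "twist": 0}, {"tx": -0.22, "ty": 0.95, "tz": 0, "twist": 0}, {"tx": -0.22, "ty": 0.95, "tz": 0, "twist": 0}, {"tx": -0.22, "ty": 0.95, "tz": 0, "twist": 0}, {"tx": -0.22, "ty": 0.95, "tz": 0, "twist": 0}, {"tx": -0.22, "ty": 0.95, "tz": 0, "twist": 0}, {"tx": -0.22, "ty": 0.95, "tz": 0, "twist": 0}], "claw": 0.5}}

```text
t: 3.33
eef_pos: [0.4182, -0.167, 0.2019]
ee_rot: [-3.141, 0.001, 3.054]
force: [0.9, -0.6, 0.5]
width: 0.0448
gripper_force: 0.0
```

Emit:
{"op": "arm_command", "data": {"commands": [{"tx": -0.24, "ty": 0.95, "tz": 0, "twist": 0}, {"tx": -0.24, "ty": 0.95, "tz": 0, "twist": 0}, {"tx": -0.24, "ty": 0.95, "tz": 0, "twist": 0}, {"tx": -0.24, "ty": 0.95, "tz": 0, "twist": 0}, {"tx": -0.24, "ty": 0.95, "tz": 0, "twist": 0}, {"tx": -0.24, "ty": 0.95, "tz": 0, "twist": 0}, {"tx": -0.24, "ty": 0.95, "tz": 0, "twist": 0}, {"tx": -0.24, "ty": 0.95, "tz": 0, "twist": 0}]}}

```text
t: 4.0
eef_pos: [0.4994, 0.0632, 0.201]
ee_rot: [-3.141, -0.001, 3.051]
force: [-0.2, -0.3, 0.0]
width: 0.0435
gripper_force: 0.0
```

Run:
```python
from plan import *
plan([(.5,.0845,.12,-3.23),(.5,.0845,.06,-3.23)])
from h import *
a=save("scene","s2.png");b=save("top","t2.png")
```

```text
now 4.0 [0.4994 0.0632 0.22  ] 3.051 w 0.0435 rp [-3.141e+00 -1.000e-03] q6 -2.18 F [-0.2 -0.3  0. ] 0.0
(0.5, 0.0845, 0.12, -3.23) -> tx 0.005 ty 0.085 tz 0.400 twist -0.001 | dist 0.102
(0.5, 0.0845, 0.06, -3.23) -> tx 0.000 ty 0.000 tz 0.240 twist -0.000 | dist 0.060
```

Emit:
{"op": "arm_command", "data": {"commands": [{"tx": 0.005, "ty": 0.085, "tz": 0.1, "twist": 0}, {"tx": 0.005, "ty": 0.085, "tz": 0.2, "twist": 0}, {"tx": 0.005, "ty": 0.085, "tz": 0.3, "twist": 0}, {"tx": 0.005, "ty": 0.085, "tz": 0.38, "twist": 0}, {"tx": 0.005, "ty": 0.085, "tz": 0.44, "twist": 0}, {"tx": 0.005, "ty": 0.085, "tz": 0.44, "twist": 0}, {"tx": 0.005, "ty": 0.085, "tz": 0.44, "twist": 0}, {"tx": 0.005, "ty": 0.085, "tz": 0.44, "twist": 0}], "claw": 0.5}}

```text
t: 4.77
eef_pos: [0.4999, 0.0836, 0.0926]
ee_rot: [3.141, 0.001, 3.05]
force: [-0.4, -0.5, 0.4]
width: 0.0438
gripper_force: 0.0
```

Run:
```python
from plan import *
plan([(.5,.0845,.06,-3.23)]);print(get_state()["q"])
from h import *
a=save("scene","s3.png");u=proj("scene",[.5,.0845,.08]).astype(int)
cv2.imwrite("pics/s3c.png",cv2.resize(cv2.imread("pics/s3.png")[u[1]-50:u[1]+50,u[0]-60:u[0]+60],(720,600),interpolation=3))
```

```text
now 4.77 [0.4999 0.0836 0.1116] 3.05 w 0.0438 rp [3.141e+00 1.000e-03] q6 -2.22 F [-0.4 -0.5  0.4] 0.0
(0.5, 0.0845, 0.06, -3.23) -> tx -0.000 ty 0.004 tz 0.207 twist -0.001 | dist 0.052
[ 5.54184177e-01  2.16285638e-01 -5.33017170e-01  5.12255735e-04
 -8.20300171e-01 -2.21739133e+00]
```

View pics/s3c.png

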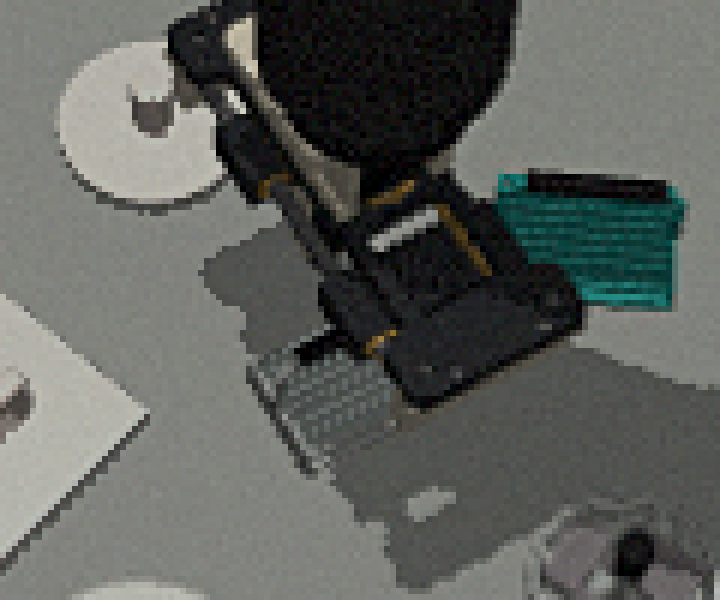

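The fingers straddle the sleeve of the steel rack (about (330,345) in the crop), so I'm descending and gripping.

Emit:
{"op": "arm_command", "data": {"commands": [{"tx": 0, "ty": 0.004, "tz": 0.05, "twist": 0}, {"tx": 0, "ty": 0.004, "tz": 0.1, "twist": 0}, {"tx": 0, "ty": 0.004, "tz": 0.15, "twist": 0}, {"tx": 0, "ty": 0.004, "tz": 0.19, "twist": 0}, {"tx": 0, "ty": 0.004, "tz": 0.207, "twist": 0}, {"tx": 0, "ty": 0.004, "tz": 0.207, "twist": 0}, {"tx": 0, "ty": 0.004, "tz": 0.207, "twist": 0}, {"tx": 0, "ty": 0.004, "tz": 0.207, "twist": 0}], "claw": 0.5}}

```text
t: 5.48
eef_pos: [0.4998, 0.0857, 0.0406]
ee_rot: [3.141, 0.001, 3.051]
force: [-0.6, 0.1, 0.7]
width: 0.044
gripper_force: 0.0
```

Emit:
{"op": "arm_command", "data": {"commands": [{"tx": 0, "ty": 0, "tz": 0, "twist": 0}, {"tx": 0, "ty": 0, "tz": 0, "twist": 0}, {"tx": 0, "ty": 0, "tz": 0, "twist": 0}, {"tx": 0, "ty": 0, "tz": 0, "twist": 0}, {"tx": 0, "ty": 0, "tz": 0, "twist": 0}, {"tx": 0, "ty": 0, "tz": 0, "twist": 0}, {"tx": 0, "ty": 0, "tz": 0, "twist": 0}, {"tx": 0, "ty": 0, "tz": 0, "twist": 0}], "claw": 0, "grip_force": 25}}

```text
t: 6.15
eef_pos: [0.4992, 0.0854, 0.0398]
ee_rot: [-3.141, -0.0, 3.051]
force: [0.7, -0.7, 0.2]
width: 0.0091
gripper_force: 25.0
```

Run:
```python
from plan import *
plan([(.5,.0845,.2,-3.23),(.5665,.2,.2,-3.32),(.6345,.318,.2,-3.408),(.6345,.318,.09,-3.408)])
```

```text
now 6.15 [0.4992 0.0854 0.0588] 3.051 w 0.0091 rp [-3.141 -0.   ] q6 -2.22 F [ 0.7 -0.7  0.2] 24.963028728961945
(0.5, 0.0845, 0.2, -3.23) -> tx -0.003 ty -0.003 tz -0.565 twist -0.001 | dist 0.141
(0.5665, 0.2, 0.2, -3.32) -> tx -0.224 ty 0.484 tz -0.000 twist 0.029 | dist 0.133
(0.6345, 0.318, 0.2, -3.408) -> tx -0.184 ty 0.513 tz -0.000 twist 0.028 | dist 0.136
(0.6345, 0.318, 0.09, -3.408) -> tx 0.000 ty 0.000 tz 0.440 twist -0.000 | dist 0.110
```

Emit:
{"op": "arm_command", "data": {"commands": [{"tx": 0, "ty": 0, "tz": -0.03, "twist": 0}, {"tx": 0, "ty": 0, "tz": -0.1, "twist": 0}, {"tx": 0, "ty": 0, "tz": -0.19, "twist": 0}, {"tx": 0, "ty": 0, "tz": -0.29, "twist": 0}, {"tx": 0, "ty": 0, "tz": -0.39, "twist": 0}, {"tx": 0, "ty": 0, "tz": -0.48, "twist": 0}, {"tx": 0, "ty": 0, "tz": -0.54, "twist": 0}, {"tx": 0, "ty": 0, "tz": -0.56, "twist": 0}]}}

```text
t: 6.82
eef_pos: [0.5003, 0.086, 0.1829]
ee_rot: [3.139, 0.004, 3.051]
force: [0.7, 1.1, -1.7]
width: 0.0089
gripper_force: 25.0
```

Emit:
{"op": "arm_command", "data": {"commands": [{"tx": -0.02, "ty": 0.04, "tz": 0, "twist": 0}, {"tx": -0.05, "ty": 0.1, "tz": 0, "twist": 0.01}, {"tx": -0.08, "ty": 0.17, "tz": 0, "twist": 0.01}, {"tx": -0.11, "ty": 0.24, "tz": 0, "twist": 0.02}, {"tx": -0.14, "ty": 0.31, "tz": 0, "twist": 0.02}, {"tx": -0.17, "ty": 0.37, "tz": 0, "twist": 0.029}, {"tx": -0.2, "ty": 0.43, "tz": 0, "twist": 0.029}, {"tx": -0.224, "ty": 0.484, "tz": 0, "twist": 0.029}]}}

```text
t: 7.48
eef_pos: [0.5661, 0.2019, 0.1781]
ee_rot: [-3.14, -0.002, 2.96]
force: [0.3, -0.7, -2.5]
width: 0.0093
gripper_force: 25.0
```

Emit:
{"op": "arm_command", "data": {"commands": [{"tx": -0.03, "ty": 0.09, "tz": 0, "twist": 0}, {"tx": -0.06, "ty": 0.18, "tz": 0, "twist": 0.01}, {"tx": -0.09, "ty": 0.27, "tz": 0, "twist": 0.01}, {"tx": -0.12, "ty": 0.36, "tz": 0, "twist": 0.02}, {"tx": -0.15, "ty": 0.44, "tz": 0, "twist": 0.02}, {"tx": -0.17, "ty": 0.49, "tz": 0, "twist": 0.028}, {"tx": -0.184, "ty": 0.513, "tz": 0, "twist": 0.028}, {"tx": -0.184, "ty": 0.513, "tz": 0, "twist": 0.028}]}}

```text
t: 8.15
eef_pos: [0.6346, 0.3196, 0.1779]
ee_rot: [-3.14, -0.001, 2.873]
force: [-0.5, 0.1, -0.9]
width: 0.009
gripper_force: 25.0
```

Run:
```python
from plan import *
plan([(.6345,.318,.09,-3.408),(.6345,.318,.066,-3.408)])
from fit import *
g=get_state()["eef_pos"]
fit("rack_handle",(g[0],g[1],-.266),(-.27,),dz=g[2]+.019-.06)
a=save("scene","s4.png");u=proj("scene",[.63,.318,.14]).astype(int)
cv2.imwrite("pics/s4c.png",cv2.resize(cv2.imread("pics/s4.png")[max(0,u[1]-60):u[1]+70,u[0]-70:u[0]+70],(646,600),interpolation=3))
```

```text
now 8.15 [0.6346 0.3196 0.1969] 2.873 w 0.009 rp [-3.14e+00 -1.00e-03] q6 -2.58 F [-0.5  0.1 -0.9] 24.957140386104584
(0.6345, 0.318, 0.09, -3.408) -> tx -0.001 ty -0.006 tz 0.428 twist -0.001 | dist 0.107
(0.6345, 0.318, 0.066, -3.408) -> tx 0.000 ty 0.000 tz 0.096 twist -0.000 | dist 0.024Traceback (most recent call last):
  File "<stdin>", line 5, in <module>
  File "fit.py", line 35, in fit
    out.append((use,min((minimize(f,[p0[0]*100,p0[1]*100,y*10],method="Nelder-Mead",options=dict(maxfev=90,initial_simplex=np.array([p0[0]*100,p0[1]*100,y*10])+np.array([[0,0,0],[1.,0,0],[0,1.,0],[0,0,3]]))) for y in yaws),key=lambda r:r.fun)))
                    ~~~^^^^^^^^^^^^^^^^^^^^^^^^^^^^^^^^^^^^^^^^^^^^^^^^^^^^^^^^^^^^^^^^^^^^^^^^^^^^^^^^^^^^^^^^^^^^^^^^^^^^^^^^^^^^^^^^^^^^^^^^^^^^^^^^^^^^^^^^^^^^^^^^^^^^^^^^^^^^^^^^^^^^^^^^^^^^^^^^^^^^^^^^^^^^^^^^^^^^^^^^^^^^^^^^^^^^^^^^^^^
  File "fit.py", line 35, in <genexpr>
    out.append((use,min((minimize(f,[p0[0]*100,p0[1]*100,y*10],method="Nelder-Mead",options=dict(maxfev=90,initial_simplex=np.array([p0[0]*100,p0[1]*100,y*10])+np.array([[0,0,0],[1.,0,0],[0,1.,0],[0,0,3]]))) for y in yaws),key=lambda r:r.fun)))
                         ~~~~~~~~^^^^^^^^^^^^^^^^^^^^^^^^^^^^^^^^^^^^^^^^^^^^^^^^^^^^^^^^^^^^^^^^^^^^^^^^^^^^^^^^^^^^^^^^^^^^^^^^^^^^^^^^^^^^^^^^^^^^^^^^^^^^^^^^^^^^^^^^^^^^^^^^^^^^^^^^^^^^^^^^^^^^^^^^^^^^^^
    res = _minimize_neldermead(fun, x0, args, callback, bounds=bounds,
                               **options)
    fsim[k] = func(sim[k])
              ~~~~^^^^^^^^
    fx = function(np.copy(x), *(wrapper_args + args))
  File "fit.py", line 34, in f
    return l/len(use)
           ~^~~~~~~~~
ZeroDivisionError: division by zero
```

Occluded for the network; I'll look directly with the dish interior and expected rack outline drawn.

```bash
sed -i 's/^    out=\[\]$/    out=[]\n    if not R:print(q,"unseen");return/' fit.py
python3 - <<'E'
from fit import *
save("scene","s4.png");g=get_state()["eef_pos"]
im=cv2.imread("pics/s4.png");u=proj("scene",[.63,.318,.13]).astype(int);x0,y0=u-[65,60];k=5
im=cv2.resize(im[y0:y0+120,x0:x0+130],None,fx=k,fy=k,interpolation=3)
def d(x,y,yaw,a,b,z,col):
    P=np.array([[i*a/2,j*b/2] for i,j in((-1,-1),(-1,1),(1,1),(1,-1))]);C,s=np.cos(yaw),np.sin(yaw)
    W=np.c_[x+P[:,0]*C-P[:,1]*s,y+P[:,0]*s+P[:,1]*C,0*P[:,0]+z]
    cv2.polylines(im,[((proj_many("scene",W)-[x0,y0]+.5)*k).astype(np.int32)],True,col,1)
d(.6345,.318,-.266,.104,.078,.082,(0,255,0));z=g[2]+.019
d(g[0],g[1],-.266,.084,.056,z-.06,(0,0,255))
cv2.imwrite("pics/s4c.png",im)
E
```

```text
(no output)
```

View pics/s4c.png

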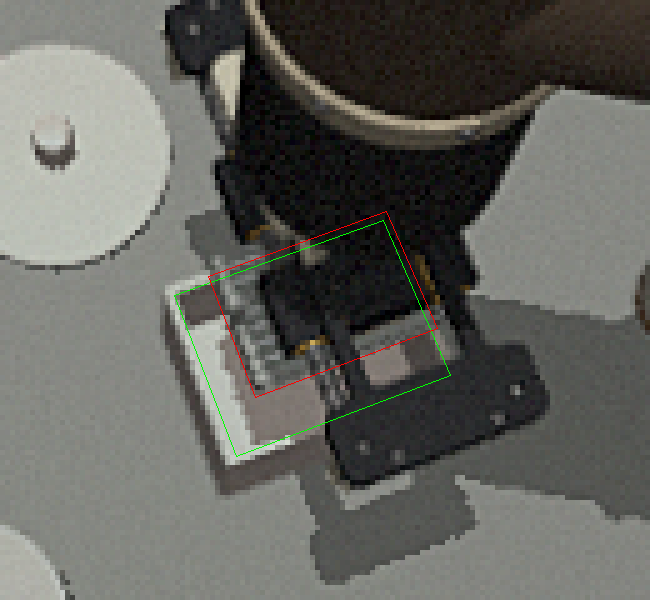

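Rack matches the expected outline and dish yaw, so I'm lowering it.

Emit:
{"op": "arm_command", "data": {"commands": [{"tx": 0, "ty": -0.006, "tz": 0.04, "twist": 0}, {"tx": 0, "ty": -0.006, "tz": 0.1, "twist": 0}, {"tx": 0, "ty": -0.006, "tz": 0.17, "twist": 0}, {"tx": 0, "ty": -0.006, "tz": 0.24, "twist": 0}, {"tx": 0, "ty": -0.006, "tz": 0.31, "twist": 0}, {"tx": 0, "ty": -0.006, "tz": 0.37, "twist": 0}, {"tx": 0, "ty": -0.006, "tz": 0.41, "twist": 0}, {"tx": 0, "ty": -0.006, "tz": 0.43, "twist": 0}]}}

```text
t: 8.97
eef_pos: [0.633, 0.316, 0.0704]
ee_rot: [-3.14, -0.002, 2.871]
force: [-0.4, 0.2, -3.0]
width: 0.009
gripper_force: 25.0
```

Run:
```python
from plan import *
plan([(.6345,.318,.067,-3.408)])
```

```text
now 8.97 [0.633  0.316  0.0894] 2.871 w 0.009 rp [-3.14e+00 -2.00e-03] q6 -2.58 F [-0.4  0.2 -3. ] 24.957191348075867
(0.6345, 0.318, 0.067, -3.408) -> tx -0.004 ty 0.009 tz 0.090 twist -0.001 | dist 0.023
```

Emit:
{"op": "arm_command", "data": {"commands": [{"tx": -0.004, "ty": 0.008, "tz": 0.02, "twist": 0}, {"tx": -0.004, "ty": 0.008, "tz": 0.04, "twist": 0}, {"tx": -0.004, "ty": 0.008, "tz": 0.06, "twist": 0}, {"tx": -0.004, "ty": 0.008, "tz": 0.075, "twist": 0}, {"tx": -0.004, "ty": 0.008, "tz": 0.085, "twist": 0}, {"tx": -0.004, "ty": 0.008, "tz": 0.092, "twist": 0}, {"tx": -0.004, "ty": 0.008, "tz": 0.096, "twist": 0}, {"tx": -0.004, "ty": 0.008, "tz": 0.096, "twist": 0}]}}

```text
t: 9.63
eef_pos: [0.6355, 0.3189, 0.0482]
ee_rot: [-3.142, -0.0, 2.872]
force: [0.4, 0.7, -1.3]
width: 0.0093
gripper_force: 25.0
```

Emit:
{"op": "arm_command", "data": {"commands": [{"tx": 0, "ty": 0, "tz": 0, "twist": 0}, {"tx": 0, "ty": 0, "tz": 0, "twist": 0}, {"tx": 0, "ty": 0, "tz": 0, "twist": 0}, {"tx": 0, "ty": 0, "tz": 0, "twist": 0}, {"tx": 0, "ty": 0, "tz": 0, "twist": 0}, {"tx": 0, "ty": 0, "tz": 0, "twist": 0}, {"tx": 0, "ty": 0, "tz": 0, "twist": 0}, {"tx": 0, "ty": 0, "tz": 0, "twist": 0}], "claw": 0.24}}

```text
t: 10.3
eef_pos: [0.6356, 0.3189, 0.0484]
ee_rot: [3.142, 0.0, 2.872]
force: [0.5, -0.9, -0.6]
width: 0.0211
gripper_force: 0.0
```

Run:
```python
from plan import *
plan([(.6345,.318,.2,-3.408),(.653,.166,.2,-3.2),(.653,.0145,.15,-2.92),(.653,.0145,.035,-2.92)])
```

```text
now 10.3 [0.6356 0.3189 0.0674] 2.872 w 0.0211 rp [3.142 0.   ] q6 -2.58 F [ 0.5 -0.9 -0.6] 0.0
(0.6345, 0.318, 0.2, -3.408) -> tx 0.003 ty -0.005 tz -0.531 twist -0.001 | dist 0.133
(0.653, 0.166, 0.2, -3.2) -> tx -0.231 ty -0.567 tz -0.000 twist -0.066 | dist 0.153
(0.653, 0.0145, 0.15, -2.92) -> tx -0.035 ty -0.605 tz 0.200 twist -0.089 | dist 0.160
(0.653, 0.0145, 0.035, -2.92) -> tx -0.000 ty 0.000 tz 0.460 twist -0.000 | dist 0.115
```

Emit:
{"op": "arm_command", "data": {"commands": [{"tx": 0, "ty": 0, "tz": -0.03, "twist": 0}, {"tx": 0, "ty": 0, "tz": -0.1, "twist": 0}, {"tx": 0, "ty": 0, "tz": -0.2, "twist": 0}, {"tx": 0, "ty": 0, "tz": -0.3, "twist": 0}, {"tx": 0, "ty": 0, "tz": -0.4, "twist": 0}, {"tx": 0, "ty": 0, "tz": -0.5, "twist": 0}, {"tx": 0, "ty": 0, "tz": -0.53, "twist": 0}, {"tx": 0, "ty": 0, "tz": -0.53, "twist": 0}]}}

```text
t: 10.97
eef_pos: [0.6369, 0.3197, 0.1849]
ee_rot: [3.137, 0.004, 2.872]
force: [0.4, 0.2, -0.0]
width: 0.0214
gripper_force: 0.0
```

Emit:
{"op": "arm_command", "data": {"commands": [{"tx": -0.231, "ty": -0.567, "tz": 0, "twist": -0.066}, {"tx": -0.231, "ty": -0.567, "tz": 0, "twist": -0.066}, {"tx": -0.231, "ty": -0.567, "tz": 0, "twist": -0.066}, {"tx": -0.231, "ty": -0.567, "tz": 0, "twist": -0.066}, {"tx": -0.231, "ty": -0.567, "tz": 0, "twist": -0.066}, {"tx": -0.231, "ty": -0.567, "tz": 0, "twist": -0.066}, {"tx": -0.231, "ty": -0.567, "tz": 0, "twist": -0.066}, {"tx": -0.231, "ty": -0.567, "tz": 0, "twist": -0.066}], "claw": 0.5}}

```text
t: 11.63
eef_pos: [0.6532, 0.1677, 0.1802]
ee_rot: [-3.141, -0.001, 3.08]
force: [-0.3, -0.0, 0.3]
width: 0.0438
gripper_force: 0.0
```

Emit:
{"op": "arm_command", "data": {"commands": [{"tx": -0.035, "ty": -0.605, "tz": 0.2, "twist": -0.089}, {"tx": -0.035, "ty": -0.605, "tz": 0.2, "twist": -0.089}, {"tx": -0.035, "ty": -0.605, "tz": 0.2, "twist": -0.089}, {"tx": -0.035, "ty": -0.605, "tz": 0.2, "twist": -0.089}, {"tx": -0.035, "ty": -0.605, "tz": 0.2, "twist": -0.089}, {"tx": -0.035, "ty": -0.605, "tz": 0.2, "twist": -0.089}, {"tx": -0.035, "ty": -0.605, "tz": 0.2, "twist": -0.089}, {"tx": -0.035, "ty": -0.605, "tz": 0.2, "twist": -0.089}]}}

```text
t: 12.3
eef_pos: [0.6532, 0.0169, 0.1311]
ee_rot: [3.142, 0.001, -2.923]
force: [-0.3, 0.4, 0.1]
width: 0.0437
gripper_force: 0.0
```

Run:
```python
from plan import *
plan([(.654,.0135,.035,-2.917)])
from fit import *
fit("rack_handle",(.635,.318,-.266),(-.266,),dz=.006)
fit("rect_dish",(.635,.318,-.266),(-.266,))
fit("rect_lid_bar",(.654,.0135,.225),(.225,))
save("scene","s5.png");k=5
t=[]
for P in((.635,.318,.06),(.654,.0135,.06)):
  u=proj("scene",P).astype(int);t.append(cv2.resize(cv2.imread("pics/s5.png")[u[1]-50:u[1]+50,u[0]-40:u[0]+40],(400,500),interpolation=3))
cv2.imwrite("pics/s5c.png",np.hstack(t))
```

```text
now 12.3 [0.6532 0.0169 0.1501] -2.923 w 0.0437 rp [3.142e+00 1.000e-03] q6 -1.68 F [-0.3  0.4  0.1] 0.0
(0.654, 0.0135, 0.035, -2.917) -> tx -0.000 ty -0.014 tz 0.460 twist -0.002 | dist 0.115
rack_handle unseen
rect_dish ['top', 'scene'] [ 0.6348  0.3177 -0.2864] IoU 0.665
rect_dish ['top'] [ 0.6345  0.3179 -0.2897] IoU 0.961
rect_dish ['scene'] [ 0.6359  0.3173 -0.2596] IoU 0.371
rect_lid_bar ['top', 'scene'] [0.6541 0.013  0.2394] IoU 0.908
rect_lid_bar ['top'] [0.6539 0.0136 0.2479] IoU 0.856
rect_lid_bar ['scene'] [0.6545 0.0127 0.2417] IoU 0.962
```

View pics/s5c.png

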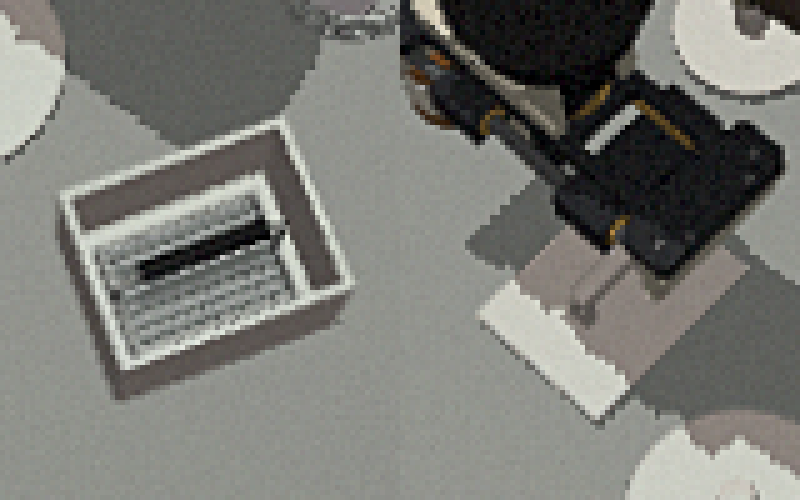

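The rack sits centred in the dish (left), and the gripper is over the rect lid bar. Descending to grip.

Emit:
{"op": "arm_command", "data": {"commands": [{"tx": 0, "ty": -0.016, "tz": 0.04, "twist": -0.007}, {"tx": 0, "ty": -0.016, "tz": 0.12, "twist": -0.007}, {"tx": 0, "ty": -0.016, "tz": 0.2, "twist": -0.007}, {"tx": 0, "ty": -0.016, "tz": 0.28, "twist": -0.007}, {"tx": 0, "ty": -0.016, "tz": 0.36, "twist": -0.007}, {"tx": 0, "ty": -0.016, "tz": 0.42, "twist": -0.007}, {"tx": 0, "ty": -0.016, "tz": 0.46, "twist": -0.007}, {"tx": 0, "ty": -0.016, "tz": 0.46, "twist": -0.007}]}}

```text
t: 13.32
eef_pos: [0.6524, 0.0113, 0.0136]
ee_rot: [3.142, -0.003, -2.903]
force: [-1.0, 0.7, 0.5]
width: 0.0438
gripper_force: 0.0
```

Emit:
{"op": "arm_command", "data": {"commands": [{"tx": 0, "ty": 0, "tz": 0, "twist": 0}, {"tx": 0, "ty": 0, "tz": 0, "twist": 0}, {"tx": 0, "ty": 0, "tz": 0, "twist": 0}, {"tx": 0, "ty": 0, "tz": 0, "twist": 0}, {"tx": 0, "ty": 0, "tz": 0, "twist": 0}, {"tx": 0, "ty": 0, "tz": 0, "twist": 0}, {"tx": 0, "ty": 0, "tz": 0, "twist": 0}, {"tx": 0, "ty": 0, "tz": 0, "twist": 0}], "claw": 0}}

```text
t: 13.98
eef_pos: [0.6538, 0.0116, 0.0165]
ee_rot: [-3.142, 0.001, -2.902]
force: [-1.5, 0.1, 5.2]
width: 0.0119
gripper_force: 25.0
```

Run:
```python
from plan import *
plan([(.654,.013,.2,-2.90),(.644,.166,.2,-3.15),(.6345,.318,.2,-3.412),(.6345,.318,.13,-3.412)])
```

```text
now 13.98 [0.6538 0.0116 0.0355] -2.902 w 0.0119 rp [-3.142e+00  1.000e-03] q6 -1.65 F [-1.5  0.1  5.2] 24.997938573360443
(0.654, 0.013, 0.2, -2.9) -> tx -0.002 ty 0.005 tz -0.658 twist -0.001 | dist 0.165
(0.644, 0.166, 0.2, -3.15) -> tx -0.108 ty 0.604 tz -0.000 twist 0.080 | dist 0.153
(0.6345, 0.318, 0.2, -3.412) -> tx 0.043 ty 0.608 tz -0.000 twist 0.083 | dist 0.152
(0.6345, 0.318, 0.13, -3.412) -> tx 0.000 ty 0.000 tz 0.280 twist -0.000 | dist 0.070
```

Emit:
{"op": "arm_command", "data": {"commands": [{"tx": 0, "ty": 0, "tz": -0.04, "twist": 0}, {"tx": 0, "ty": 0, "tz": -0.12, "twist": 0}, {"tx": 0, "ty": 0, "tz": -0.22, "twist": 0}, {"tx": 0, "ty": 0, "tz": -0.33, "twist": 0}, {"tx": 0, "ty": 0, "tz": -0.44, "twist": 0}, {"tx": 0, "ty": 0, "tz": -0.54, "twist": 0}, {"tx": 0, "ty": 0, "tz": -0.62, "twist": 0}, {"tx": 0, "ty": 0, "tz": -0.65, "twist": 0}]}}

```text
t: 14.65
eef_pos: [0.6549, 0.0115, 0.1825]
ee_rot: [-3.141, 0.005, -2.902]
force: [0.4, -0.0, -0.8]
width: 0.0117
gripper_force: 25.0
```

Emit:
{"op": "arm_command", "data": {"commands": [{"tx": -0.01, "ty": 0.05, "tz": 0, "twist": 0.01}, {"tx": -0.02, "ty": 0.12, "tz": 0, "twist": 0.02}, {"tx": -0.04, "ty": 0.2, "tz": 0, "twist": 0.03}, {"tx": -0.05, "ty": 0.28, "tz": 0, "twist": 0.04}, {"tx": -0.07, "ty": 0.36, "tz": 0, "twist": 0.05}, {"tx": -0.08, "ty": 0.44, "tz": 0, "twist": 0.06}, {"tx": -0.1, "ty": 0.52, "tz": 0, "twist": 0.07}, {"tx": -0.11, "ty": 0.6, "tz": 0, "twist": 0.08}]}}

```text
t: 15.32
eef_pos: [0.6443, 0.1645, 0.1776]
ee_rot: [-3.141, -0.001, 3.128]
force: [-0.5, -0.2, -0.6]
width: 0.0115
gripper_force: 25.0
```

Emit:
{"op": "arm_command", "data": {"commands": [{"tx": 0, "ty": 0.1, "tz": 0, "twist": 0.01}, {"tx": 0.01, "ty": 0.2, "tz": 0, "twist": 0.03}, {"tx": 0.02, "ty": 0.3, "tz": 0, "twist": 0.04}, {"tx": 0.03, "ty": 0.4, "tz": 0, "twist": 0.05}, {"tx": 0.035, "ty": 0.5, "tz": 0, "twist": 0.07}, {"tx": 0.04, "ty": 0.58, "tz": 0, "twist": 0.083}, {"tx": 0.043, "ty": 0.608, "tz": 0, "twist": 0.083}, {"tx": 0.043, "ty": 0.608, "tz": 0, "twist": 0.083}]}}

```text
t: 15.98
eef_pos: [0.6351, 0.3173, 0.1772]
ee_rot: [-3.14, -0.001, 2.871]
force: [0.5, 0.2, -1.0]
width: 0.0119
gripper_force: 25.0
```

Run:
```python
from plan import *
plan([(.6345,.318,.13,-3.412),(.6345,.318,.11,-3.412)])
from fit import *
g=get_state()["eef_pos"]
fit("rect_lid_bar",(g[0],g[1],-.27),(-.27,),dz=g[2]+.019-.0355)
save("scene","s6.png")
```

```text
now 15.98 [0.6351 0.3173 0.1962] 2.871 w 0.0119 rp [-3.14e+00 -1.00e-03] q6 -2.58 F [ 0.5  0.2 -1. ] 24.997061491012573
(0.6345, 0.318, 0.13, -3.412) -> tx 0.003 ty 0.002 tz 0.265 twist -0.000 | dist 0.066
(0.6345, 0.318, 0.11, -3.412) -> tx 0.000 ty 0.000 tz 0.080 twist -0.000 | dist 0.020
rect_lid_bar unseen
```

Emit:
{"op": "arm_command", "data": {"commands": [{"tx": 0.003, "ty": 0.002, "tz": 0.03, "twist": 0}, {"tx": 0.003, "ty": 0.002, "tz": 0.08, "twist": 0}, {"tx": 0.003, "ty": 0.002, "tz": 0.13, "twist": 0}, {"tx": 0.003, "ty": 0.002, "tz": 0.18, "twist": 0}, {"tx": 0.003, "ty": 0.002, "tz": 0.22, "twist": 0}, {"tx": 0.003, "ty": 0.002, "tz": 0.25, "twist": 0}, {"tx": 0.003, "ty": 0.002, "tz": 0.27, "twist": 0}, {"tx": 0.003, "ty": 0.002, "tz": 0.27, "twist": 0}]}}

```text
t: 16.8
eef_pos: [0.6347, 0.3161, 0.109]
ee_rot: [-3.14, -0.001, 2.868]
force: [-0.7, -0.2, -1.5]
width: 0.0113
gripper_force: 25.0
```

Run:
```python
from plan import *
plan([(.6345,.318,.1095,-3.412)])
```

```text
now 16.8 [0.6347 0.3161 0.128 ] 2.868 w 0.0113 rp [-3.14e+00 -1.00e-03] q6 -2.58 F [-0.7 -0.2 -1.5] 24.996803998947144
(0.6345, 0.318, 0.1095, -3.412) -> tx 0.003 ty 0.007 tz 0.074 twist -0.001 | dist 0.019
```

Emit:
{"op": "arm_command", "data": {"commands": [{"tx": 0.002, "ty": 0.003, "tz": 0.015, "twist": 0}, {"tx": 0.002, "ty": 0.003, "tz": 0.03, "twist": 0}, {"tx": 0.002, "ty": 0.003, "tz": 0.045, "twist": 0}, {"tx": 0.002, "ty": 0.003, "tz": 0.055, "twist": 0}, {"tx": 0.002, "ty": 0.003, "tz": 0.064, "twist": 0}, {"tx": 0.002, "ty": 0.003, "tz": 0.07, "twist": 0}, {"tx": 0.002, "ty": 0.003, "tz": 0.074, "twist": 0}, {"tx": 0.002, "ty": 0.003, "tz": 0.074, "twist": 0}]}}

```text
t: 17.47
eef_pos: [0.635, 0.3173, 0.0921]
ee_rot: [-3.141, -0.0, 2.869]
force: [-0.7, -0.9, -1.0]
width: 0.0116
gripper_force: 25.0
```

Run:
```python
from plan import *
plan([(.6345,.318,.1095,-3.412),(.6345,.318,.2,-3.412),(.4675,.2355,.2,-3.0),(.4675,.2355,.055,-3.0)])
```

```text
now 17.47 [0.635  0.3173 0.1111] 2.869 w 0.0116 rp [-3.141 -0.   ] q6 -2.58 F [-0.7 -0.9 -1. ] 24.996794164180756
(0.6345, 0.318, 0.1095, -3.412) -> tx 0.002 ty 0.002 tz 0.007 twist -0.001 | dist 0.002
(0.6345, 0.318, 0.2, -3.412) -> tx 0.000 ty 0.000 tz -0.362 twist -0.000 | dist 0.091
(0.4675, 0.2355, 0.2, -3.0) -> tx 0.556 ty -0.496 tz -0.000 twist -0.131 | dist 0.186
(0.4675, 0.2355, 0.055, -3.0) -> tx -0.000 ty 0.000 tz 0.580 twist -0.000 | dist 0.145
```

Emit:
{"op": "arm_command", "data": {"commands": [{"tx": 0.001, "ty": 0.001, "tz": 0.004, "twist": 0}, {"tx": 0.001, "ty": 0.001, "tz": 0.008, "twist": 0}, {"tx": 0.001, "ty": 0.001, "tz": 0.01, "twist": 0}, {"tx": 0.001, "ty": 0.001, "tz": 0.01, "twist": 0}, {"tx": 0.001, "ty": 0.001, "tz": 0.01, "twist": 0}, {"tx": 0.001, "ty": 0.001, "tz": 0.01, "twist": 0}, {"tx": 0.001, "ty": 0.001, "tz": 0.01, "twist": 0}, {"tx": 0.001, "ty": 0.001, "tz": 0.01, "twist": 0}]}}

```text
t: 18.13
eef_pos: [0.635, 0.3178, 0.0905]
ee_rot: [3.141, 0.001, 2.869]
force: [-3.2, 0.3, 4.9]
width: 0.0121
gripper_force: 25.0
```

Emit:
{"op": "arm_command", "data": {"commands": [{"tx": 0, "ty": 0, "tz": 0, "twist": 0}, {"tx": 0, "ty": 0, "tz": 0, "twist": 0}, {"tx": 0, "ty": 0, "tz": 0, "twist": 0}, {"tx": 0, "ty": 0, "tz": 0, "twist": 0}, {"tx": 0, "ty": 0, "tz": -0.05, "twist": 0}, {"tx": 0, "ty": 0, "tz": -0.15, "twist": 0}, {"tx": 0, "ty": 0, "tz": -0.27, "twist": 0}, {"tx": 0, "ty": 0, "tz": -0.36, "twist": 0}], "claw": 0.5}}

```text
t: 18.8
eef_pos: [0.6354, 0.3178, 0.1829]
ee_rot: [3.141, 0.002, 2.869]
force: [0.8, 0.4, 0.3]
width: 0.0433
gripper_force: 0.0
```

Emit:
{"op": "arm_command", "data": {"commands": [{"tx": 0.556, "ty": -0.496, "tz": 0, "twist": -0.131}, {"tx": 0.556, "ty": -0.496, "tz": 0, "twist": -0.131}, {"tx": 0.556, "ty": -0.496, "tz": 0, "twist": -0.131}, {"tx": 0.556, "ty": -0.496, "tz": 0, "twist": -0.131}, {"tx": 0.556, "ty": -0.496, "tz": 0, "twist": -0.131}, {"tx": 0.556, "ty": -0.496, "tz": 0, "twist": -0.131}, {"tx": 0.556, "ty": -0.496, "tz": 0, "twist": -0.131}, {"tx": 0.556, "ty": -0.496, "tz": 0, "twist": -0.131}]}}

```text
t: 19.47
eef_pos: [0.4683, 0.2364, 0.181]
ee_rot: [3.141, 0.002, -3.003]
force: [-0.2, -0.1, 0.1]
width: 0.0439
gripper_force: 0.0
```

Run:
```python
from plan import *
plan([(.4675,.2355,.055,-3.0)])
from fit import *
fit("rect_lid_bar",(.6345,.318,-.27),(-.27,),dz=.074)
fit("rect_dish",(.635,.318,-.266),(-.266,))
fit("basket_handle",(.4675,.2355,0))
save("scene","s7.png");t=[]
for P in((.635,.318,.09),(.4675,.2355,.06)):
  u=proj("scene",P).astype(int);t.append(cv2.resize(cv2.imread("pics/s7.png")[max(0,u[1]-50):u[1]+50,u[0]-40:u[0]+40],(400,500),interpolation=3))
cv2.imwrite("pics/s7c.png",np.hstack(t))
```

```text
now 19.47 [0.4683 0.2364 0.2   ] -3.003 w 0.0439 rp [3.141e+00 2.000e-03] q6 -2.27 F [-0.2 -0.1  0.1] 0.0
(0.4675, 0.2355, 0.055, -3.0) -> tx 0.004 ty -0.003 tz 0.580 twist -0.001 | dist 0.145
rect_lid_bar unseen
rect_dish ['top'] [ 0.6345  0.3179 -0.2897] IoU 0.961
basket_handle unseen
```

View pics/s7c.png

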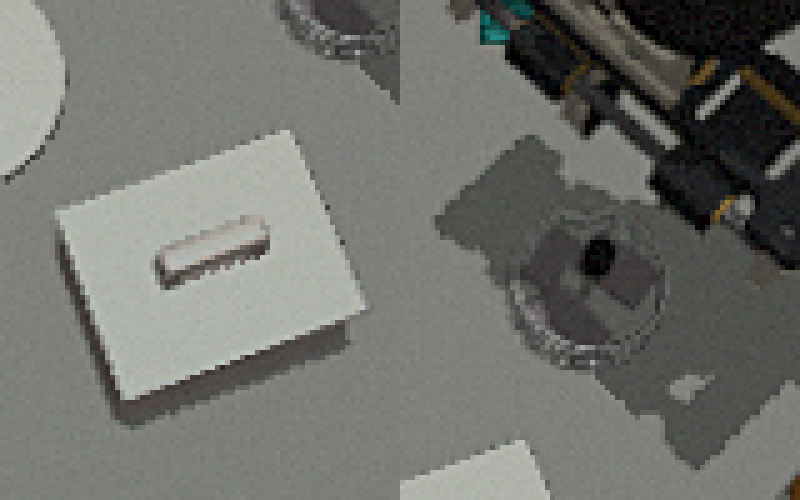

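The rect lid is seated flush on the dish (left). The basket knob is clear below the gripper, so I'm gripping the basket.

Emit:
{"op": "arm_command", "data": {"commands": [{"tx": 0, "ty": -0.003, "tz": 0.05, "twist": 0}, {"tx": 0, "ty": -0.003, "tz": 0.15, "twist": 0}, {"tx": 0, "ty": -0.003, "tz": 0.25, "twist": 0}, {"tx": 0, "ty": -0.003, "tz": 0.35, "twist": 0}, {"tx": 0, "ty": -0.003, "tz": 0.45, "twist": 0}, {"tx": 0, "ty": -0.003, "tz": 0.53, "twist": 0}, {"tx": 0, "ty": -0.003, "tz": 0.58, "twist": 0}, {"tx": 0, "ty": -0.003, "tz": 0.58, "twist": 0}]}}

```text
t: 20.48
eef_pos: [0.4663, 0.2336, 0.0318]
ee_rot: [-3.138, -0.004, -3.004]
force: [-0.4, -1.0, 0.1]
width: 0.0437
gripper_force: 0.0
```

Emit:
{"op": "arm_command", "data": {"commands": [{"tx": 0, "ty": 0, "tz": 0, "twist": 0}, {"tx": 0, "ty": 0, "tz": 0, "twist": 0}, {"tx": 0, "ty": 0, "tz": 0, "twist": 0}, {"tx": 0, "ty": 0, "tz": 0, "twist": 0}, {"tx": 0, "ty": 0, "tz": 0, "twist": 0}, {"tx": 0, "ty": 0, "tz": 0, "twist": 0}, {"tx": 0, "ty": 0, "tz": 0, "twist": 0}, {"tx": 0, "ty": 0, "tz": 0, "twist": 0}], "claw": 0}}

```text
t: 21.15
eef_pos: [0.468, 0.2353, 0.0356]
ee_rot: [3.141, 0.001, -3.003]
force: [-1.4, -1.3, 6.4]
width: 0.0152
gripper_force: 25.0
```

Run:
```python
from plan import *
plan([(.468,.2355,.21,-3.0),(.468,.02,.21,-3.0),(.462,-.19,.21,-3.0),(.4555,-.404,.21,-3.0),(.4555,-.404,.09,-3.0)])
```

```text
now 21.15 [0.468  0.2353 0.0546] -3.003 w 0.0152 rp [3.141e+00 1.000e-03] q6 -2.27 F [-1.4 -1.3  6.4] 25.000866651535034
(0.468, 0.2355, 0.21, -3.0) -> tx -0.000 ty 0.001 tz -0.621 twist -0.001 | dist 0.155
(0.468, 0.02, 0.21, -3.0) -> tx 0.122 ty -0.853 tz -0.000 twist -0.000 | dist 0.215
(0.462, -0.19, 0.21, -3.0) -> tx 0.142 ty -0.828 tz -0.000 twist -0.000 | dist 0.210
(0.4555, -0.404, 0.21, -3.0) -> tx 0.147 ty -0.844 tz -0.000 twist -0.000 | dist 0.214
(0.4555, -0.404, 0.09, -3.0) -> tx -0.000 ty 0.000 tz 0.480 twist -0.000 | dist 0.120
```

Emit:
{"op": "arm_command", "data": {"commands": [{"tx": 0, "ty": 0, "tz": -0.03, "twist": 0}, {"tx": 0, "ty": 0, "tz": -0.1, "twist": 0}, {"tx": 0, "ty": 0, "tz": -0.2, "twist": 0}, {"tx": 0, "ty": 0, "tz": -0.31, "twist": 0}, {"tx": 0, "ty": 0, "tz": -0.42, "twist": 0}, {"tx": 0, "ty": 0, "tz": -0.52, "twist": 0}, {"tx": 0, "ty": 0, "tz": -0.59, "twist": 0}, {"tx": 0, "ty": 0, "tz": -0.62, "twist": 0}]}}

```text
t: 21.82
eef_pos: [0.4684, 0.2357, 0.193]
ee_rot: [3.139, 0.004, -3.003]
force: [0.7, 0.7, -1.4]
width: 0.0151
gripper_force: 25.0
```

Emit:
{"op": "arm_command", "data": {"commands": [{"tx": 0.01, "ty": -0.05, "tz": 0, "twist": 0}, {"tx": 0.02, "ty": -0.14, "tz": 0, "twist": 0}, {"tx": 0.04, "ty": -0.25, "tz": 0, "twist": 0}, {"tx": 0.05, "ty": -0.37, "tz": 0, "twist": 0}, {"tx": 0.07, "ty": -0.49, "tz": 0, "twist": 0}, {"tx": 0.09, "ty": -0.61, "tz": 0, "twist": 0}, {"tx": 0.105, "ty": -0.73, "tz": 0, "twist": 0}, {"tx": 0.122, "ty": -0.853, "tz": 0, "twist": 0}]}}

```text
t: 22.48
eef_pos: [0.4654, 0.0176, 0.1885]
ee_rot: [-3.141, -0.002, -3.003]
force: [1.4, -1.0, -1.9]
width: 0.0151
gripper_force: 25.0
```

Emit:
{"op": "arm_command", "data": {"commands": [{"tx": 0.02, "ty": -0.12, "tz": 0, "twist": 0}, {"tx": 0.04, "ty": -0.23, "tz": 0, "twist": 0}, {"tx": 0.055, "ty": -0.33, "tz": 0, "twist": 0}, {"tx": 0.07, "ty": -0.43, "tz": 0, "twist": 0}, {"tx": 0.09, "ty": -0.53, "tz": 0, "twist": 0}, {"tx": 0.11, "ty": -0.63, "tz": 0, "twist": 0}, {"tx": 0.125, "ty": -0.73, "tz": 0, "twist": 0}, {"tx": 0.142, "ty": -0.828, "tz": 0, "twist": 0}]}}

```text
t: 23.15
eef_pos: [0.4587, -0.1917, 0.1884]
ee_rot: [3.141, -0.002, -3.004]
force: [1.0, 0.3, -2.4]
width: 0.0151
gripper_force: 25.0
```

Emit:
{"op": "arm_command", "data": {"commands": [{"tx": 0.02, "ty": -0.12, "tz": 0, "twist": 0}, {"tx": 0.045, "ty": -0.26, "tz": 0, "twist": 0}, {"tx": 0.07, "ty": -0.4, "tz": 0, "twist": 0}, {"tx": 0.095, "ty": -0.54, "tz": 0, "twist": 0}, {"tx": 0.117, "ty": -0.67, "tz": 0, "twist": 0}, {"tx": 0.135, "ty": -0.77, "tz": 0, "twist": 0}, {"tx": 0.144, "ty": -0.825, "tz": 0, "twist": 0}, {"tx": 0.147, "ty": -0.844, "tz": 0, "twist": 0}]}}

```text
t: 23.82
eef_pos: [0.4514, -0.406, 0.1878]
ee_rot: [3.14, -0.003, -3.006]
force: [-0.2, -0.4, -2.0]
width: 0.0151
gripper_force: 25.0
```

Run:
```python
from plan import *
plan([(.4555,-.404,.092,-3.0)])
from fit import *
save("scene","s8.png");save("top","t8.png");g=get_state()["eef_pos"]
fit("basket_handle",(g[0],g[1],0),dz=g[2]+.019-.0546)
a=np.linspace(0,2*np.pi,60)
u=proj("scene",[.4555,-.404,.13]).astype(int);x0,y0=max(0,u[0]-60),max(0,u[1]-60);k=5
im=cv2.resize(cv2.imread("pics/s8.png")[y0:y0+120,x0:x0+120],None,fx=k,fy=k,interpolation=3)
for p,r,z,c in(((.4555,-.404),.052,.082,(0,255,0)),(g[:2],.041,g[2]+.019-.0546,(0,0,255)),(g[:2],.041,g[2]+.019-.0246,(0,0,255))):
  cv2.polylines(im,[((proj_many("scene",np.c_[p[0]+r*np.cos(a),p[1]+r*np.sin(a),0*a+z])-[x0,y0]+.5)*k).astype(np.int32)],True,c,1)
cv2.imwrite("pics/s8c.png",im)
```

```text
now 23.82 [ 0.4514 -0.406   0.2068] -3.006 w 0.0151 rp [ 3.14e+00 -3.00e-03] q6 -1.02 F [-0.2 -0.4 -2. ] 24.999739229679108
(0.4555, -0.404, 0.092, -3.0) -> tx -0.017 ty 0.006 tz 0.459 twist -0.002 | dist 0.115
basket_handle ['scene'] [ 0.4527 -0.4026  0.3815] IoU 0.587
```

View pics/s8c.png

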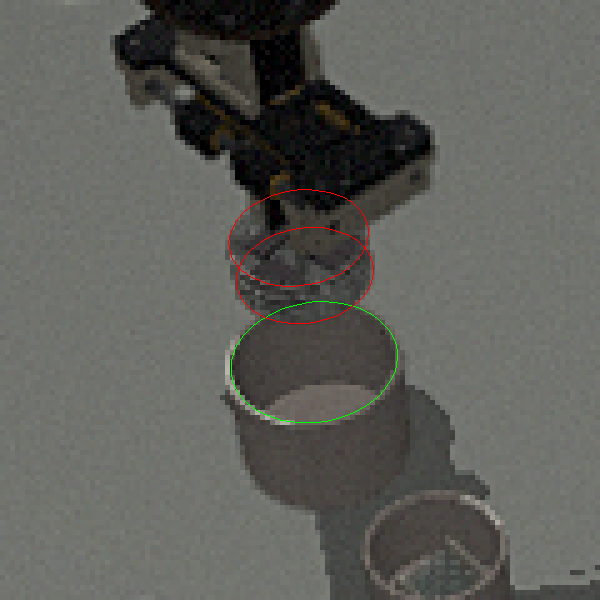

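Basket hangs straight and matches its expected outline over the pot (green rim). Lowering.

Emit:
{"op": "arm_command", "data": {"commands": [{"tx": -0.016, "ty": 0.006, "tz": 0.03, "twist": 0}, {"tx": -0.016, "ty": 0.006, "tz": 0.09, "twist": 0}, {"tx": -0.016, "ty": 0.006, "tz": 0.16, "twist": 0}, {"tx": -0.016, "ty": 0.006, "tz": 0.24, "twist": 0}, {"tx": -0.016, "ty": 0.006, "tz": 0.32, "twist": 0}, {"tx": -0.016, "ty": 0.006, "tz": 0.39, "twist": 0}, {"tx": -0.016, "ty": 0.006, "tz": 0.44, "twist": 0}, {"tx": -0.016, "ty": 0.006, "tz": 0.46, "twist": 0}]}}

```text
t: 24.68
eef_pos: [0.4561, -0.4004, 0.0725]
ee_rot: [3.14, -0.002, -3.002]
force: [-0.6, -0.2, -1.4]
width: 0.015
gripper_force: 25.0
```

Run:
```python
from plan import *
plan([(.4555,-.404,.0605,-3.0)])
```

```text
now 24.68 [ 0.4561 -0.4004  0.0915] -3.002 w 0.015 rp [ 3.14e+00 -2.00e-03] q6 -1.03 F [-0.6 -0.2 -1.4] 24.999759793281555
(0.4555, -0.404, 0.0605, -3.0) -> tx 0.004 ty -0.014 tz 0.124 twist -0.001 | dist 0.031
```

Emit:
{"op": "arm_command", "data": {"commands": [{"tx": 0.002, "ty": -0.008, "tz": 0.02, "twist": 0}, {"tx": 0.002, "ty": -0.008, "tz": 0.045, "twist": 0}, {"tx": 0.002, "ty": -0.008, "tz": 0.07, "twist": 0}, {"tx": 0.002, "ty": -0.008, "tz": 0.09, "twist": 0}, {"tx": 0.002, "ty": -0.008, "tz": 0.105, "twist": 0}, {"tx": 0.002, "ty": -0.008, "tz": 0.115, "twist": 0}, {"tx": 0.002, "ty": -0.008, "tz": 0.12, "twist": 0}, {"tx": 0.002, "ty": -0.008, "tz": 0.12, "twist": 0}]}}

```text
t: 25.35
eef_pos: [0.4565, -0.4044, 0.0447]
ee_rot: [3.142, -0.0, -3.003]
force: [0.2, -0.3, -0.5]
width: 0.0153
gripper_force: 25.0
```

Run:
```python
from plan import *
plan([(.4555,-.404,.0605,-3.0)])
```

```text
now 25.35 [ 0.4565 -0.4044  0.0637] -3.003 w 0.0153 rp [ 3.142 -0.   ] q6 -1.03 F [ 0.2 -0.3 -0.5] 24.999819695949554
(0.4555, -0.404, 0.0605, -3.0) -> tx 0.004 ty 0.002 tz 0.013 twist -0.001 | dist 0.003
```

Emit:
{"op": "arm_command", "data": {"commands": [{"tx": 0.002, "ty": 0, "tz": 0.005, "twist": 0}, {"tx": 0.002, "ty": 0, "tz": 0.01, "twist": 0}, {"tx": 0.002, "ty": 0, "tz": 0.013, "twist": 0}, {"tx": 0.002, "ty": 0, "tz": 0.013, "twist": 0}, {"tx": 0.002, "ty": 0, "tz": 0.013, "twist": 0}, {"tx": 0.002, "ty": 0, "tz": 0.013, "twist": 0}, {"tx": 0.002, "ty": 0, "tz": 0.013, "twist": 0}, {"tx": 0.002, "ty": 0, "tz": 0.013, "twist": 0}]}}

```text
t: 26.02
eef_pos: [0.456, -0.4045, 0.0417]
ee_rot: [-3.142, 0.0, -3.003]
force: [-0.6, 0.9, 1.5]
width: 0.0153
gripper_force: 25.0
```

Emit:
{"op": "arm_command", "data": {"commands": [{"tx": 0, "ty": 0, "tz": 0, "twist": 0}, {"tx": 0, "ty": 0, "tz": 0, "twist": 0}, {"tx": 0, "ty": 0, "tz": 0, "twist": 0}, {"tx": 0, "ty": 0, "tz": 0, "twist": 0}, {"tx": 0, "ty": 0, "tz": 0, "twist": 0}, {"tx": 0, "ty": 0, "tz": 0, "twist": 0}, {"tx": 0, "ty": 0, "tz": -0.03, "twist": 0}, {"tx": 0, "ty": 0, "tz": -0.08, "twist": 0}], "claw": 0.35}}

```text
t: 26.68
eef_pos: [0.4552, -0.404, 0.0608]
ee_rot: [3.14, -0.002, -3.003]
force: [-0.7, 0.8, -0.5]
width: 0.0307
gripper_force: 0.0
```

Emit:
{"op": "arm_command", "data": {"commands": [{"tx": 0, "ty": 0, "tz": -0.06, "twist": 0}, {"tx": 0, "ty": 0, "tz": -0.13, "twist": 0}, {"tx": 0, "ty": 0, "tz": -0.2, "twist": 0}, {"tx": 0, "ty": 0, "tz": -0.27, "twist": 0}, {"tx": 0, "ty": 0, "tz": -0.34, "twist": 0}, {"tx": 0, "ty": 0, "tz": -0.41, "twist": 0}, {"tx": 0, "ty": 0, "tz": -0.46, "twist": 0}, {"tx": 0, "ty": 0, "tz": -0.46, "twist": 0}]}}

```text
t: 27.35
eef_pos: [0.4574, -0.4054, 0.1804]
ee_rot: [-3.138, 0.004, -3.003]
force: [0.4, -0.6, 0.8]
width: 0.0306
gripper_force: 0.0
```

Run:
```python
from plan import *
plan([(.477,-.24,.2,-3.0),(.4962,-.083,.16,-3.0),(.4962,-.083,.036,-3.0)])
```

```text
now 27.35 [ 0.4574 -0.4054  0.1994] -3.003 w 0.0306 rp [-3.138  0.004] q6 -1.03 F [ 0.4 -0.6  0.8] 0.0
(0.477, -0.24, 0.2, -3.0) -> tx -0.169 ty 0.644 tz -0.002 twist -0.001 | dist 0.167
(0.4962, -0.083, 0.16, -3.0) -> tx -0.165 ty 0.611 tz 0.160 twist -0.000 | dist 0.163
(0.4962, -0.083, 0.036, -3.0) -> tx -0.000 ty 0.000 tz 0.496 twist -0.000 | dist 0.124
```

Emit:
{"op": "arm_command", "data": {"commands": [{"tx": -0.169, "ty": 0.644, "tz": 0, "twist": 0}, {"tx": -0.169, "ty": 0.644, "tz": 0, "twist": 0}, {"tx": -0.169, "ty": 0.644, "tz": 0, "twist": 0}, {"tx": -0.169, "ty": 0.644, "tz": 0, "twist": 0}, {"tx": -0.169, "ty": 0.644, "tz": 0, "twist": 0}, {"tx": -0.169, "ty": 0.644, "tz": 0, "twist": 0}, {"tx": -0.169, "ty": 0.644, "tz": 0, "twist": 0}, {"tx": -0.169, "ty": 0.644, "tz": 0, "twist": 0}], "claw": 0.55}}

```text
t: 28.02
eef_pos: [0.4755, -0.2398, 0.1764]
ee_rot: [3.142, -0.0, -3.004]
force: [-0.3, 0.1, 0.1]
width: 0.0483
gripper_force: 0.0
```

Emit:
{"op": "arm_command", "data": {"commands": [{"tx": -0.165, "ty": 0.611, "tz": 0.16, "twist": 0}, {"tx": -0.165, "ty": 0.611, "tz": 0.16, "twist": 0}, {"tx": -0.165, "ty": 0.611, "tz": 0.16, "twist": 0}, {"tx": -0.165, "ty": 0.611, "tz": 0.16, "twist": 0}, {"tx": -0.165, "ty": 0.611, "tz": 0.16, "twist": 0}, {"tx": -0.165, "ty": 0.611, "tz": 0.16, "twist": 0}, {"tx": -0.165, "ty": 0.611, "tz": 0.16, "twist": 0}, {"tx": -0.165, "ty": 0.611, "tz": 0.16, "twist": 0}]}}

```text
t: 28.68
eef_pos: [0.4955, -0.0835, 0.1366]
ee_rot: [-3.141, -0.0, -3.005]
force: [-0.3, 0.6, -0.1]
width: 0.0479
gripper_force: 0.0
```

Run:
```python
from plan import *
plan([(.4962,-.083,.036,-3.0)])
from fit import *
save("scene","s9.png");save("top","t9.png")
fit("large_pot",(.4555,-.404,0));fit("small_lid_knob",(.4962,-.083,0))
fit("small_pot",(.466,-.249,0));fit("rect_lid_bar",(.6345,.318,-.27),(-.27,),dz=.074)
t=[]
for P in((.4555,-.404,.06),(.4962,-.083,.05)):
  u=proj("scene",P).astype(int);t.append(cv2.resize(cv2.imread("pics/s9.png")[max(0,u[1]-40):u[1]+40,u[0]-40:u[0]+40],(400,400),interpolation=3))
cv2.imwrite("pics/s9c.png",np.hstack(t))
```

```text
now 28.68 [ 0.4955 -0.0835  0.1556] -3.005 w 0.0479 rp [-3.141 -0.   ] q6 -1.66 F [-0.3  0.6 -0.1] 0.0
(0.4962, -0.083, 0.036, -3.0) -> tx -0.003 ty 0.002 tz 0.478 twist -0.002 | dist 0.120
large_pot ['top', 'scene'] [ 0.4555 -0.4051  0.1602] IoU 0.686
large_pot ['top'] [ 0.4551 -0.4047  0.2275] IoU 0.578
large_pot ['scene'] [ 0.4548 -0.4068  0.0194] IoU 0.799
small_lid_knob ['scene'] [ 0.4977 -0.0835  0.1077] IoU 0.952
small_pot ['top', 'scene'] [ 0.4648 -0.2459  0.2377] IoU 0.627
small_pot ['top'] [ 0.4642 -0.2456  0.1148] IoU 0.945
small_pot ['scene'] [ 0.4671 -0.2527  0.1825] IoU 0.325
rect_lid_bar ['top', 'scene'] [ 0.6339  0.3193 -0.282 ] IoU 0.948
rect_lid_bar ['top'] [ 0.635   0.3193 -0.2903] IoU 0.939
rect_lid_bar ['scene'] [ 0.6334  0.3192 -0.2761] IoU 0.965
```

View pics/s9c.png

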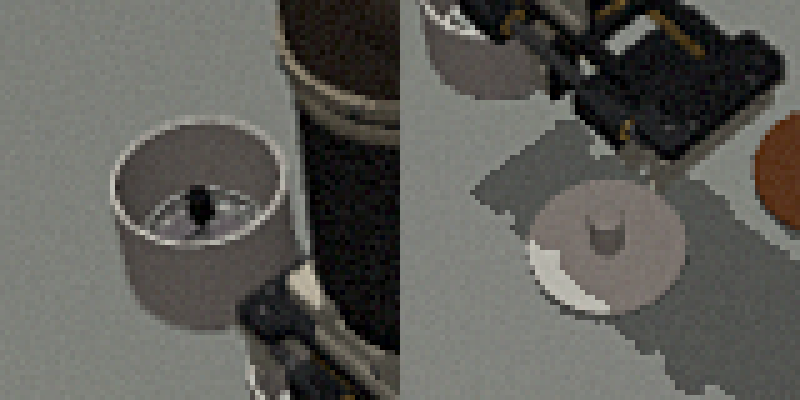

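Basket stands in the large pot (left), and the white small lid lies under the gripper. Descend and grip.

Emit:
{"op": "arm_command", "data": {"commands": [{"tx": -0.005, "ty": 0.001, "tz": 0.04, "twist": 0}, {"tx": -0.005, "ty": 0.001, "tz": 0.12, "twist": 0}, {"tx": -0.005, "ty": 0.001, "tz": 0.2, "twist": 0}, {"tx": -0.005, "ty": 0.001, "tz": 0.28, "twist": 0}, {"tx": -0.005, "ty": 0.001, "tz": 0.36, "twist": 0}, {"tx": -0.005, "ty": 0.001, "tz": 0.42, "twist": 0}, {"tx": -0.005, "ty": 0.001, "tz": 0.46, "twist": 0}, {"tx": -0.005, "ty": 0.001, "tz": 0.47, "twist": 0}]}}

```text
t: 29.85
eef_pos: [0.4951, -0.0819, 0.0166]
ee_rot: [-3.142, -0.004, -3.003]
force: [-0.2, -0.4, 0.2]
width: 0.0482
gripper_force: 0.0
```

Emit:
{"op": "arm_command", "data": {"commands": [{"tx": 0, "ty": 0, "tz": 0, "twist": 0}, {"tx": 0, "ty": 0, "tz": 0, "twist": 0}, {"tx": 0, "ty": 0, "tz": 0, "twist": 0}, {"tx": 0, "ty": 0, "tz": 0, "twist": 0}, {"tx": 0, "ty": 0, "tz": 0, "twist": 0}, {"tx": 0, "ty": 0, "tz": 0, "twist": 0}, {"tx": 0, "ty": 0, "tz": 0, "twist": 0}, {"tx": 0, "ty": 0, "tz": 0, "twist": 0}], "claw": 0}}

```text
t: 30.52
eef_pos: [0.4971, -0.0817, 0.0197]
ee_rot: [-3.142, 0.001, -3.003]
force: [-0.9, 0.9, 5.1]
width: 0.0191
gripper_force: 25.0
```

Run:
```python
from plan import *
plan([(.4965,-.083,.17,-3.0),(.466,-.248,.17,-3.0),(.466,-.248,.11,-3.0)])
```

```text
now 30.52 [ 0.4971 -0.0817  0.0387] -3.003 w 0.0191 rp [-3.142e+00  1.000e-03] q6 -1.66 F [-0.9  0.9  5.1] 25.00101864337921
(0.4965, -0.083, 0.17, -3.0) -> tx 0.003 ty -0.005 tz -0.525 twist -0.001 | dist 0.131
(0.466, -0.248, 0.17, -3.0) -> tx 0.214 ty -0.636 tz -0.000 twist -0.000 | dist 0.168
(0.466, -0.248, 0.11, -3.0) -> tx -0.000 ty 0.000 tz 0.240 twist -0.000 | dist 0.060
```

Emit:
{"op": "arm_command", "data": {"commands": [{"tx": 0, "ty": 0, "tz": -0.03, "twist": 0}, {"tx": 0, "ty": 0, "tz": -0.1, "twist": 0}, {"tx": 0, "ty": 0, "tz": -0.18, "twist": 0}, {"tx": 0, "ty": 0, "tz": -0.27, "twist": 0}, {"tx": 0, "ty": 0, "tz": -0.36, "twist": 0}, {"tx": 0, "ty": 0, "tz": -0.45, "twist": 0}, {"tx": 0, "ty": 0, "tz": -0.51, "twist": 0}, {"tx": 0, "ty": 0, "tz": -0.525, "twist": 0}]}}

```text
t: 31.18
eef_pos: [0.498, -0.0817, 0.1535]
ee_rot: [-3.141, 0.005, -3.003]
force: [-0.3, 0.4, -1.3]
width: 0.0194
gripper_force: 25.0
```

Emit:
{"op": "arm_command", "data": {"commands": [{"tx": 0.02, "ty": -0.06, "tz": 0, "twist": 0}, {"tx": 0.05, "ty": -0.15, "tz": 0, "twist": 0}, {"tx": 0.09, "ty": -0.26, "tz": 0, "twist": 0}, {"tx": 0.13, "ty": -0.38, "tz": 0, "twist": 0}, {"tx": 0.17, "ty": -0.49, "tz": 0, "twist": 0}, {"tx": 0.2, "ty": -0.59, "tz": 0, "twist": 0}, {"tx": 0.215, "ty": -0.635, "tz": 0, "twist": 0}, {"tx": 0.217, "ty": -0.641, "tz": 0, "twist": 0}]}}

```text
t: 31.85
eef_pos: [0.464, -0.2496, 0.1496]
ee_rot: [3.141, -0.001, -3.006]
force: [0.5, 0.6, 0.0]
width: 0.0195
gripper_force: 25.0
```

Emit:
{"op": "arm_command", "data": {"commands": [{"tx": 0, "ty": 0, "tz": 0.03, "twist": 0}, {"tx": 0, "ty": 0, "tz": 0.07, "twist": 0}, {"tx": 0, "ty": 0, "tz": 0.11, "twist": 0}, {"tx": 0, "ty": 0, "tz": 0.15, "twist": 0}, {"tx": 0, "ty": 0, "tz": 0.18, "twist": 0}, {"tx": 0, "ty": 0, "tz": 0.2, "twist": 0}, {"tx": 0, "ty": 0, "tz": 0.2, "twist": 0}, {"tx": 0, "ty": 0, "tz": 0.2, "twist": 0}]}}

```text
t: 32.52
eef_pos: [0.465, -0.2478, 0.1]
ee_rot: [3.142, -0.001, -3.003]
force: [-0.8, 0.1, -0.6]
width: 0.0192
gripper_force: 25.0
```

Run:
```python
from plan import *
plan([(.466,-.248,.0955,-3.0)])
from fit import *
save("scene","s10.png");save("top","t10.png");g=get_state()["eef_pos"]
fit("small_lid_knob",(g[0],g[1],0),dz=g[2]+.019-.0387)
```

```text
now 32.52 [ 0.465  -0.2478  0.119 ] -3.003 w 0.0192 rp [ 3.142e+00 -1.000e-03] q6 -1.32 F [-0.8  0.1 -0.6] 24.9998939037323
(0.466, -0.248, 0.0955, -3.0) -> tx -0.004 ty -0.001 tz 0.094 twist -0.001 | dist 0.024
small_lid_knob ['scene'] [ 0.4662 -0.2483  0.1146] IoU 0.396
```

Emit:
{"op": "arm_command", "data": {"commands": [{"tx": -0.003, "ty": -0.001, "tz": 0.02, "twist": 0}, {"tx": -0.003, "ty": -0.001, "tz": 0.04, "twist": 0}, {"tx": -0.003, "ty": -0.001, "tz": 0.055, "twist": 0}, {"tx": -0.003, "ty": -0.001, "tz": 0.07, "twist": 0}, {"tx": -0.003, "ty": -0.001, "tz": 0.08, "twist": 0}, {"tx": -0.003, "ty": -0.001, "tz": 0.088, "twist": 0}, {"tx": -0.003, "ty": -0.001, "tz": 0.094, "twist": 0}, {"tx": -0.003, "ty": -0.001, "tz": 0.096, "twist": 0}]}}

```text
t: 33.38
eef_pos: [0.4657, -0.2481, 0.076]
ee_rot: [3.141, -0.0, -3.003]
force: [-0.9, -0.2, -0.7]
width: 0.0192
gripper_force: 25.0
```

Run:
```python
from plan import *
plan([(.466,-.248,.0947,-3.0)])
```

```text
now 33.38 [ 0.4657 -0.2481  0.095 ] -3.003 w 0.0192 rp [ 3.141 -0.   ] q6 -1.31 F [-0.9 -0.2 -0.7] 24.99993145465851
(0.466, -0.248, 0.0947, -3.0) -> tx -0.001 ty 0.000 tz 0.001 twist -0.001 | dist 0.000
```

Now a small press, release, rise, and head for the large lid at (0.6695, 0.1575).

Emit:
{"op": "arm_command", "data": {"commands": [{"tx": 0, "ty": 0, "tz": 0.003, "twist": 0}, {"tx": 0, "ty": 0, "tz": 0.006, "twist": 0}, {"tx": 0, "ty": 0, "tz": 0.006, "twist": 0}, {"tx": 0, "ty": 0, "tz": 0.006, "twist": 0}, {"tx": 0, "ty": 0, "tz": 0.006, "twist": 0}, {"tx": 0, "ty": 0, "tz": 0.006, "twist": 0}, {"tx": 0, "ty": 0, "tz": 0.006, "twist": 0}, {"tx": 0, "ty": 0, "tz": 0.006, "twist": 0}]}}

```text
t: 34.05
eef_pos: [0.4659, -0.2482, 0.0757]
ee_rot: [-3.141, 0.0, -3.003]
force: [-2.3, 2.3, 8.4]
width: 0.0195
gripper_force: 25.0
```

Emit:
{"op": "arm_command", "data": {"commands": [{"tx": 0, "ty": 0, "tz": 0, "twist": 0}, {"tx": 0, "ty": 0, "tz": 0, "twist": 0}, {"tx": 0, "ty": 0, "tz": 0, "twist": 0}, {"tx": 0, "ty": 0, "tz": 0, "twist": 0}, {"tx": 0, "ty": 0, "tz": -0.04, "twist": 0}, {"tx": 0, "ty": 0, "tz": -0.14, "twist": 0}, {"tx": 0, "ty": 0, "tz": -0.28, "twist": 0}, {"tx": 0, "ty": 0, "tz": -0.42, "twist": 0}], "claw": 0.55}}

```text
t: 34.72
eef_pos: [0.4651, -0.2481, 0.1811]
ee_rot: [3.141, -0.002, -3.003]
force: [1.0, -0.7, 0.4]
width: 0.0482
gripper_force: 0.0
```

Run:
```python
from plan import *
plan([(.56,-.05,.2,-3.0),(.6695,.1575,.16,-3.0),(.6695,.1575,.036,-3.0)])
```

```text
now 34.72 [ 0.4651 -0.2481  0.2001] -3.003 w 0.0482 rp [ 3.141e+00 -2.000e-03] q6 -1.31 F [ 1.  -0.7  0.4] 0.0
(0.56, -0.05, 0.2, -3.0) -> tx -0.485 ty 0.732 tz 0.001 twist -0.001 | dist 0.220
(0.6695, 0.1575, 0.16, -3.0) -> tx -0.551 ty 0.760 tz 0.160 twist -0.000 | dist 0.238
(0.6695, 0.1575, 0.036, -3.0) -> tx -0.000 ty 0.000 tz 0.496 twist -0.000 | dist 0.124
```

Run:
```python
from plan import *
plan([(.56,-.05,.2,-2.28),(.6695,.1575,.16,-1.57),(.6695,.1575,.036,-1.57)])
```

```text
now 34.72 [ 0.4651 -0.2481  0.2001] -3.003 w 0.0482 rp [ 3.141e+00 -2.000e-03] q6 -1.31 F [ 1.  -0.7  0.4] 0.0
(0.56, -0.05, 0.2, -2.28) -> tx -0.485 ty 0.732 tz 0.001 twist -0.230 | dist 0.220
(0.6695, 0.1575, 0.16, -1.57) -> tx -0.915 ty 0.208 tz 0.160 twist -0.226 | dist 0.238
(0.6695, 0.1575, 0.036, -1.57) -> tx 0.000 ty -0.000 tz 0.496 twist -0.000 | dist 0.124
```

Emit:
{"op": "arm_command", "data": {"commands": [{"tx": -0.485, "ty": 0.732, "tz": 0, "twist": -0.23}, {"tx": -0.485, "ty": 0.732, "tz": 0, "twist": -0.23}, {"tx": -0.485, "ty": 0.732, "tz": 0, "twist": -0.23}, {"tx": -0.485, "ty": 0.732, "tz": 0, "twist": -0.23}, {"tx": -0.485, "ty": 0.732, "tz": 0, "twist": -0.23}, {"tx": -0.485, "ty": 0.732, "tz": 0, "twist": -0.23}, {"tx": -0.485, "ty": 0.732, "tz": 0, "twist": -0.23}, {"tx": -0.485, "ty": 0.732, "tz": 0, "twist": -0.23}]}}

```text
t: 35.38
eef_pos: [0.5607, -0.0494, 0.1801]
ee_rot: [3.141, -0.0, -2.28]
force: [-0.2, -1.0, 0.3]
width: 0.0482
gripper_force: 0.0
```

Emit:
{"op": "arm_command", "data": {"commands": [{"tx": -0.915, "ty": 0.208, "tz": 0.16, "twist": -0.226}, {"tx": -0.915, "ty": 0.208, "tz": 0.16, "twist": -0.226}, {"tx": -0.915, "ty": 0.208, "tz": 0.16, "twist": -0.226}, {"tx": -0.915, "ty": 0.208, "tz": 0.16, "twist": -0.226}, {"tx": -0.915, "ty": 0.208, "tz": 0.16, "twist": -0.226}, {"tx": -0.915, "ty": 0.208, "tz": 0.16, "twist": -0.226}, {"tx": -0.915, "ty": 0.208, "tz": 0.16, "twist": -0.226}, {"tx": -0.915, "ty": 0.208, "tz": 0.16, "twist": -0.226}]}}

```text
t: 36.05
eef_pos: [0.6702, 0.1572, 0.1389]
ee_rot: [3.14, -0.001, -1.572]
force: [0.1, -0.7, -0.3]
width: 0.0483
gripper_force: 0.0
```

Run:
```python
from plan import *
plan([(.6695,.1575,.036,-1.57)])
from fit import *
save("scene","s11.png");save("top","t11.png")
fit("small_lid_knob",(.466,-.248,0),dz=.056);fit("large_lid_knob",(.6695,.1575,0));fit("large_pot",(.4555,-.404,0));fit("small_pot",(.466,-.248,0))
t=[]
for P in((.466,-.248,.06),(.6695,.1575,.05)):
  u=proj("scene",P).astype(int);t.append(cv2.resize(cv2.imread("pics/s11.png")[max(0,u[1]-40):u[1]+40,u[0]-40:u[0]+40],(400,400),interpolation=3))
cv2.imwrite("pics/s11c.png",np.hstack(t))
```

```text
now 36.05 [0.6702 0.1572 0.1579] -1.572 w 0.0483 rp [ 3.14e+00 -1.00e-03] q6 -0.51 F [ 0.1 -0.7 -0.3] 0.0
(0.6695, 0.1575, 0.036, -1.57) -> tx -0.001 ty 0.003 tz 0.487 twist -0.001 | dist 0.122
small_lid_knob ['top'] [ 0.4644 -0.2455  0.0785] IoU 0.932
large_lid_knob ['scene'] [ 0.6693  0.1571 -0.0876] IoU 0.814
large_pot ['top', 'scene'] [ 0.4555 -0.4045  0.2345] IoU 0.676
large_pot ['top'] [ 0.4544 -0.4038  0.0222] IoU 0.553
large_pot ['scene'] [ 0.456  -0.4063  0.1159] IoU 0.804
small_pot unseen
```

View pics/s11c.png

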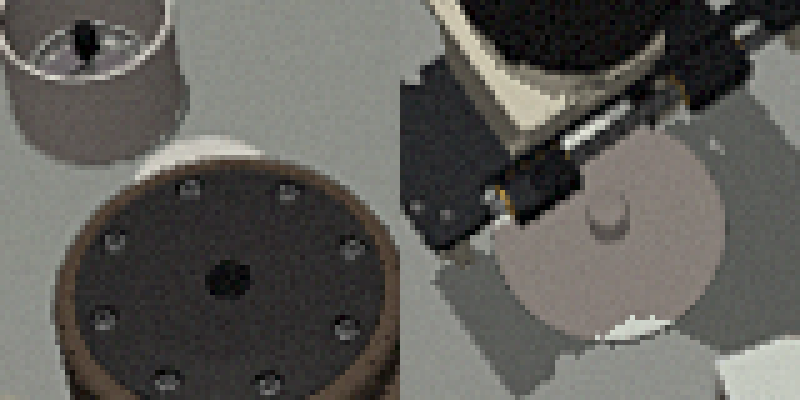

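The small lid is hidden by the arm in this view. The top view puts it at the same centre as its pot (0.464,-0.2455). Gripping the large lid.

Emit:
{"op": "arm_command", "data": {"commands": [{"tx": -0.001, "ty": 0.003, "tz": 0.04, "twist": 0}, {"tx": -0.001, "ty": 0.003, "tz": 0.12, "twist": 0}, {"tx": -0.001, "ty": 0.003, "tz": 0.2, "twist": 0}, {"tx": -0.001, "ty": 0.003, "tz": 0.28, "twist": 0}, {"tx": -0.001, "ty": 0.003, "tz": 0.36, "twist": 0}, {"tx": -0.001, "ty": 0.003, "tz": 0.43, "twist": 0}, {"tx": -0.001, "ty": 0.003, "tz": 0.48, "twist": 0}, {"tx": -0.001, "ty": 0.003, "tz": 0.48, "twist": 0}]}}

```text
t: 37.22
eef_pos: [0.6674, 0.1566, 0.0161]
ee_rot: [3.137, -0.002, -1.571]
force: [-0.3, -0.7, -0.3]
width: 0.0484
gripper_force: 0.0
```

Emit:
{"op": "arm_command", "data": {"commands": [{"tx": 0, "ty": 0, "tz": 0, "twist": 0}, {"tx": 0, "ty": 0, "tz": 0, "twist": 0}, {"tx": 0, "ty": 0, "tz": 0, "twist": 0}, {"tx": 0, "ty": 0, "tz": 0, "twist": 0}, {"tx": 0, "ty": 0, "tz": 0, "twist": 0}, {"tx": 0, "ty": 0, "tz": 0, "twist": 0}, {"tx": 0, "ty": 0, "tz": 0, "twist": 0}, {"tx": 0, "ty": 0, "tz": 0, "twist": 0}], "claw": 0}}

```text
t: 37.88
eef_pos: [0.6698, 0.1577, 0.0208]
ee_rot: [-3.141, 0.0, -1.57]
force: [-3.2, 0.6, 6.1]
width: 0.0192
gripper_force: 25.0
```

Run:
```python
from plan import *
plan([(.6695,.1575,.2,-1.57),(.6,-.03,.2,-1.57),(.53,-.22,.2,-1.57),(.4555,-.4043,.2,-1.57),(.4555,-.4043,.13,-1.57)])
```

```text
now 37.88 [0.6698 0.1577 0.0398] -1.57 w 0.0192 rp [-3.141  0.   ] q6 -0.51 F [-3.2  0.6  6.1] 25.00142902135849
(0.6695, 0.1575, 0.2, -1.57) -> tx 0.001 ty 0.001 tz -0.641 twist -0.000 | dist 0.160
(0.6, -0.03, 0.2, -1.57) -> tx 0.750 ty 0.279 tz -0.000 twist -0.000 | dist 0.200
(0.53, -0.22, 0.2, -1.57) -> tx 0.760 ty 0.281 tz -0.000 twist -0.000 | dist 0.202
(0.4555, -0.4043, 0.2, -1.57) -> tx 0.737 ty 0.299 tz -0.000 twist -0.000 | dist 0.199
(0.4555, -0.4043, 0.13, -1.57) -> tx 0.000 ty -0.000 tz 0.280 twist -0.000 | dist 0.070
```

Emit:
{"op": "arm_command", "data": {"commands": [{"tx": 0, "ty": 0, "tz": -0.03, "twist": 0}, {"tx": 0, "ty": 0, "tz": -0.1, "twist": 0}, {"tx": 0, "ty": 0, "tz": -0.2, "twist": 0}, {"tx": 0, "ty": 0, "tz": -0.31, "twist": 0}, {"tx": 0, "ty": 0, "tz": -0.42, "twist": 0}, {"tx": 0, "ty": 0, "tz": -0.53, "twist": 0}, {"tx": 0, "ty": 0, "tz": -0.61, "twist": 0}, {"tx": 0, "ty": 0, "tz": -0.64, "twist": 0}]}}

```text
t: 38.55
eef_pos: [0.6711, 0.1579, 0.1843]
ee_rot: [-3.136, 0.002, -1.57]
force: [1.2, -0.2, -0.3]
width: 0.0191
gripper_force: 25.0
```

Emit:
{"op": "arm_command", "data": {"commands": [{"tx": 0.05, "ty": 0.02, "tz": 0, "twist": 0}, {"tx": 0.13, "ty": 0.05, "tz": 0, "twist": 0}, {"tx": 0.23, "ty": 0.08, "tz": 0, "twist": 0}, {"tx": 0.33, "ty": 0.12, "tz": 0, "twist": 0}, {"tx": 0.43, "ty": 0.16, "tz": 0, "twist": 0}, {"tx": 0.54, "ty": 0.2, "tz": 0, "twist": 0}, {"tx": 0.65, "ty": 0.24, "tz": 0, "twist": 0}, {"tx": 0.75, "ty": 0.28, "tz": 0, "twist": 0}]}}

```text
t: 39.22
eef_pos: [0.5977, -0.0318, 0.1785]
ee_rot: [3.139, -0.0, -1.571]
force: [0.0, -0.3, -1.1]
width: 0.0193
gripper_force: 25.0
```

Emit:
{"op": "arm_command", "data": {"commands": [{"tx": 0.1, "ty": 0.04, "tz": 0, "twist": 0}, {"tx": 0.2, "ty": 0.07, "tz": 0, "twist": 0}, {"tx": 0.3, "ty": 0.11, "tz": 0, "twist": 0}, {"tx": 0.39, "ty": 0.145, "tz": 0, "twist": 0}, {"tx": 0.48, "ty": 0.18, "tz": 0, "twist": 0}, {"tx": 0.57, "ty": 0.21, "tz": 0, "twist": 0}, {"tx": 0.67, "ty": 0.25, "tz": 0, "twist": 0}, {"tx": 0.76, "ty": 0.28, "tz": 0, "twist": 0}]}}

```text
t: 39.88
eef_pos: [0.5275, -0.2213, 0.1786]
ee_rot: [3.139, 0.001, -1.571]
force: [0.9, 0.1, -0.9]
width: 0.0195
gripper_force: 25.0
```

Emit:
{"op": "arm_command", "data": {"commands": [{"tx": 0.1, "ty": 0.04, "tz": 0, "twist": 0}, {"tx": 0.22, "ty": 0.09, "tz": 0, "twist": 0}, {"tx": 0.34, "ty": 0.14, "tz": 0, "twist": 0}, {"tx": 0.46, "ty": 0.19, "tz": 0, "twist": 0}, {"tx": 0.57, "ty": 0.23, "tz": 0, "twist": 0}, {"tx": 0.66, "ty": 0.27, "tz": 0, "twist": 0}, {"tx": 0.72, "ty": 0.29, "tz": 0, "twist": 0}, {"tx": 0.737, "ty": 0.299, "tz": 0, "twist": 0}]}}

```text
t: 40.55
eef_pos: [0.4526, -0.4061, 0.1782]
ee_rot: [3.139, 0.001, -1.573]
force: [-0.2, 0.7, -0.7]
width: 0.0194
gripper_force: 25.0
```

Run:
```python
from plan import *
plan([(.4555,-.4043,.135,-1.57)])
from fit import *
save("scene","s12.png");g=get_state()["eef_pos"]
fit("large_lid_knob",(g[0],g[1],0),cams=("scene",),dz=g[2]+.019-.0398);fit("small_lid_knob",(.466,-.248,0),cams=("scene",),dz=.056)
```

```text
now 40.55 [ 0.4526 -0.4061  0.1972] -1.573 w 0.0194 rp [3.139e+00 1.000e-03] q6 0.41 F [-0.2  0.7 -0.7] 24.999810755252838
(0.4555, -0.4043, 0.135, -1.57) -> tx -0.007 ty -0.011 tz 0.249 twist -0.001 | dist 0.062
large_lid_knob ['scene'] [ 0.4569 -0.4065  0.1594] IoU 0.75
small_lid_knob ['scene'] [ 0.4645 -0.2493  0.1712] IoU 0.959
```

Emit:
{"op": "arm_command", "data": {"commands": [{"tx": -0.004, "ty": -0.006, "tz": 0.03, "twist": 0}, {"tx": -0.004, "ty": -0.006, "tz": 0.08, "twist": 0}, {"tx": -0.004, "ty": -0.006, "tz": 0.13, "twist": 0}, {"tx": -0.004, "ty": -0.006, "tz": 0.18, "twist": 0}, {"tx": -0.004, "ty": -0.006, "tz": 0.22, "twist": 0}, {"tx": -0.004, "ty": -0.006, "tz": 0.24, "twist": 0}, {"tx": -0.004, "ty": -0.006, "tz": 0.25, "twist": 0}, {"tx": -0.004, "ty": -0.006, "tz": 0.25, "twist": 0}]}}

```text
t: 41.37
eef_pos: [0.4565, -0.4028, 0.1168]
ee_rot: [3.141, 0.0, -1.57]
force: [0.4, -0.2, -1.1]
width: 0.0192
gripper_force: 25.0
```

Run:
```python
from plan import *
plan([(.4555,-.4043,.1145,-1.57)])
from fit import *
save("scene","s13.png");g=get_state()["eef_pos"]
fit("large_lid_knob",(g[0],g[1],0),cams=("scene",),dz=g[2]+.019-.0398)
```

```text
now 41.37 [ 0.4565 -0.4028  0.1358] -1.57 w 0.0192 rp [3.141 0.   ] q6 0.4 F [ 0.4 -0.2 -1.1] 24.99989479780197
(0.4555, -0.4043, 0.1145, -1.57) -> tx 0.006 ty 0.004 tz 0.085 twist 0.000 | dist 0.021
large_lid_knob ['scene'] [ 0.4594 -0.4046  0.2272] IoU 0.653
```

Emit:
{"op": "arm_command", "data": {"commands": [{"tx": 0.005, "ty": 0.004, "tz": 0.02, "twist": 0}, {"tx": 0.005, "ty": 0.004, "tz": 0.04, "twist": 0}, {"tx": 0.005, "ty": 0.004, "tz": 0.055, "twist": 0}, {"tx": 0.005, "ty": 0.004, "tz": 0.067, "twist": 0}, {"tx": 0.005, "ty": 0.004, "tz": 0.076, "twist": 0}, {"tx": 0.005, "ty": 0.004, "tz": 0.082, "twist": 0}, {"tx": 0.005, "ty": 0.004, "tz": 0.086, "twist": 0}, {"tx": 0.005, "ty": 0.004, "tz": 0.086, "twist": 0}]}}

```text
t: 42.13
eef_pos: [0.4553, -0.4045, 0.0956]
ee_rot: [3.141, 0.0, -1.571]
force: [0.6, -0.2, -0.7]
width: 0.0193
gripper_force: 25.0
```

Run:
```python
from plan import *
plan([(.4555,-.4043,.1138,-1.57)])
```

```text
now 42.13 [ 0.4553 -0.4045  0.1146] -1.571 w 0.0193 rp [3.141 0.   ] q6 0.41 F [ 0.6 -0.2 -0.7] 24.99993234872818
(0.4555, -0.4043, 0.1138, -1.57) -> tx -0.001 ty -0.001 tz 0.003 twist -0.000 | dist 0.001
```

Emit:
{"op": "arm_command", "data": {"commands": [{"tx": 0, "ty": 0, "tz": 0.004, "twist": 0}, {"tx": 0, "ty": 0, "tz": 0.008, "twist": 0}, {"tx": 0, "ty": 0, "tz": 0.008, "twist": 0}, {"tx": 0, "ty": 0, "tz": 0.008, "twist": 0}, {"tx": 0, "ty": 0, "tz": 0.008, "twist": 0}, {"tx": 0, "ty": 0, "tz": 0.008, "twist": 0}, {"tx": 0, "ty": 0, "tz": 0.008, "twist": 0}, {"tx": 0, "ty": 0, "tz": 0.008, "twist": 0}]}}

```text
t: 42.8
eef_pos: [0.4556, -0.4047, 0.0947]
ee_rot: [-3.141, -0.001, -1.57]
force: [-1.2, 1.3, 5.2]
width: 0.0194
gripper_force: 25.0
```

Emit:
{"op": "arm_command", "data": {"commands": [{"tx": 0, "ty": 0, "tz": 0, "twist": 0}, {"tx": 0, "ty": 0, "tz": 0, "twist": 0}, {"tx": 0, "ty": 0, "tz": 0, "twist": 0}, {"tx": 0, "ty": 0, "tz": 0, "twist": 0}, {"tx": 0, "ty": 0, "tz": -0.04, "twist": 0}, {"tx": 0, "ty": 0, "tz": -0.14, "twist": 0}, {"tx": 0, "ty": 0, "tz": -0.28, "twist": 0}, {"tx": 0, "ty": 0, "tz": -0.42, "twist": 0}], "claw": 0.55}}

```text
t: 43.47
eef_pos: [0.4548, -0.4043, 0.2]
ee_rot: [3.14, 0.001, -1.57]
force: [1.1, -0.9, -0.7]
width: 0.0481
gripper_force: 0.0
```

Emit:
{"op": "arm_command", "data": {"commands": [{"tx": 0.8, "ty": 0.5, "tz": 0, "twist": 0}, {"tx": 0.8, "ty": 0.5, "tz": 0, "twist": 0}, {"tx": 0.8, "ty": 0.5, "tz": 0, "twist": 0}, {"tx": 0.8, "ty": 0.5, "tz": 0, "twist": 0}, {"tx": 0.8, "ty": 0.5, "tz": 0, "twist": 0}, {"tx": 0.8, "ty": 0.5, "tz": 0, "twist": 0}, {"tx": 0.8, "ty": 0.5, "tz": 0, "twist": 0}, {"tx": 0.8, "ty": 0.5, "tz": 0, "twist": 0}]}}

```text
t: 44.13
eef_pos: [0.329, -0.6058, 0.1988]
ee_rot: [3.141, 0.0, -1.574]
force: [0.5, 0.5, 0.1]
width: 0.0485
gripper_force: 0.0
```

Run:
```python
from plan import *
plan([])
from fit import *
save("scene","s14.png");save("top","t14.png")
fit("large_lid_knob",(.4555,-.404,0),dz=.074);fit("small_lid_knob",(.466,-.248,0),dz=.056);fit("rect_lid_bar",(.6345,.318,-.27),(-.27,),dz=.074)
a=cv2.imread("pics/s14.png")[60:384,110:400]
cv2.imwrite("pics/s14c.png",cv2.resize(a,(537,600),interpolation=3))
```

```text
now 44.13 [ 0.329  -0.6058  0.2178] -1.574 w 0.0485 rp [3.141 0.   ] q6 0.79 F [0.5 0.5 0.1] 0.0
large_lid_knob ['top', 'scene'] [ 0.4601 -0.4046  0.0087] IoU 0.93
large_lid_knob ['top'] [ 0.4584 -0.4052  0.0867] IoU 0.905
large_lid_knob ['scene'] [ 0.4599 -0.4046 -0.1125] IoU 0.958
small_lid_knob ['top'] [ 0.464  -0.2452  0.2508] IoU 0.933
rect_lid_bar ['top', 'scene'] [ 0.6344  0.32   -0.2815] IoU 0.957
rect_lid_bar ['top'] [ 0.6351  0.3212 -0.2768] IoU 0.961
rect_lid_bar ['scene'] [ 0.6338  0.3193 -0.2773] IoU 0.966
```

View pics/s14c.png

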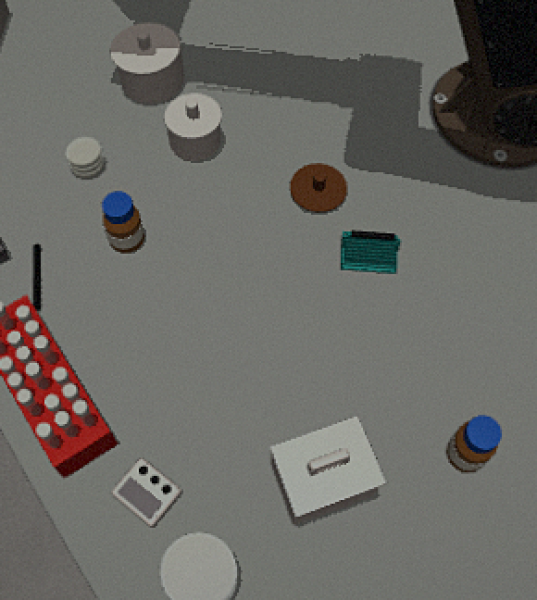

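All three lids are on, and both bottles are upright. The large lid measures about 4.5 mm off centre, so I'll check that it is flush.

Run:
```python
from fit import *
for dz in(.070,.074,.078,.082):print(dz);fit("large_lid_knob",(.458,-.4046,0),dz=dz)
a=np.linspace(0,2*np.pi,60);t=[]
for p,r,h in(((.459,-.4046),.059,.082),((.4655,-.2485),.046,.064)):
  u=proj("scene",[*p,.06]).astype(int);x0,y0=u-[25,30];k=8
  im=cv2.convertScaleAbs(cv2.resize(cv2.imread("pics/s14.png")[y0:y0+60,x0:x0+50],None,fx=k,fy=k,interpolation=3),alpha=1.2)
  for z,R,c in((h+.004,r,(0,0,255)),(h,r-.003,(0,255,0)),(h+.034,.01,(255,0,0))):
    q=p if c!=(0,255,0) else ((.4555,-.4045) if h>.07 else (.466,-.249))
    cv2.polylines(im,[((proj_many("scene",np.c_[q[0]+R*np.cos(a),q[1]+R*np.sin(a),0*a+z])-[x0,y0]+.5)*k).astype(np.int32)],True,c,1)
  t.append(im)
cv2.imwrite("pics/s15c.png",np.hstack(t))
```

```text
0.07
large_lid_knob ['top', 'scene'] [ 0.4587 -0.408   0.0626] IoU 0.932
large_lid_knob ['top'] [ 0.4587 -0.4068  0.0878] IoU 0.91
large_lid_knob ['scene'] [ 0.4583 -0.4084  0.1795] IoU 0.957
0.074
large_lid_knob ['top', 'scene'] [ 0.46   -0.4044  0.1728] IoU 0.931
large_lid_knob ['top'] [ 0.46   -0.4058 -0.0454] IoU 0.905
large_lid_knob ['scene'] [ 0.4601 -0.4046  0.0893] IoU 0.957
0.078
large_lid_knob ['top', 'scene'] [ 0.4611 -0.4016  0.1502] IoU 0.924
large_lid_knob ['top'] [ 0.4578 -0.4047  0.1461] IoU 0.9
large_lid_knob ['scene'] [ 0.4614 -0.4012  0.1884] IoU 0.957
0.082
large_lid_knob ['top', 'scene'] [ 0.462  -0.3989 -0.1313] IoU 0.91
large_lid_knob ['top'] [ 0.4584 -0.4032  0.216 ] IoU 0.895
large_lid_knob ['scene'] [ 0.4629 -0.3975 -0.1817] IoU 0.955
```

View pics/s15c.png

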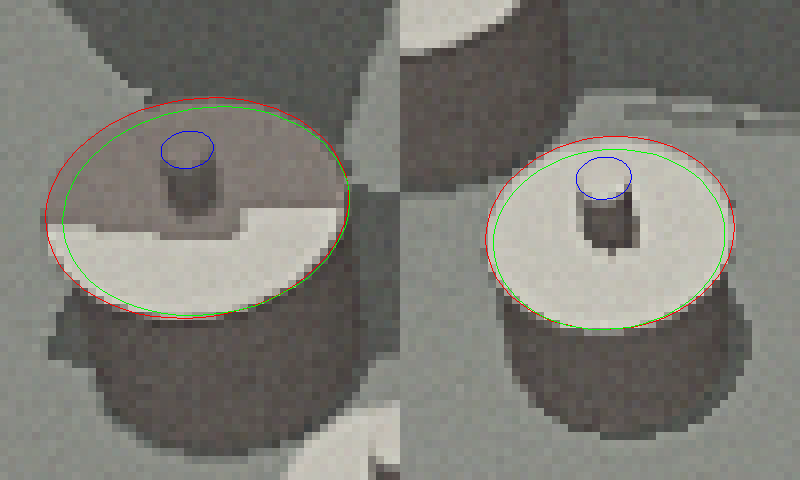

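Both lids match the seated outlines at the right height and level. The press heights (0.0739 m, 0.056 m and 0.074 m) also agree with flush seating. Handing in.

```bash
python3 -c "
from station import *
print(job_done())"
```

```text
the job is handed in; nothing more can be done
None
```

I handed the job in at about 44 s of the 131 s limit (no verdict was returned): the rack is in the dish, the basket is in the large pot, all three lids look seated flush (the large one about 4 mm off centre, within its 10 mm limit), and both bottles are upright.

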